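# Prop the paint shelf and fill its empty pockets

## Task

First steady the overhanging paint shelf: wind the crank on its blue gear box clockwise (seen from above) until the leg's rubber foot presses firmly on the yellow pad and the crank has clearly become harder to turn, but do not strain it. Then stand the two spare paint pots from the table upright in the shelf's two empty pockets, one in each, leaving the pots already there in their pockets and the other things on the table alone.

Things in the scene. Friction and masses are not known exactly. Their poses are not given: they have to be found in the camera images.
- stand: Fixed plywood shelf on a grey post at its +y end, overhanging towards its own -y end. Origin on the table under the middle of the deck. Deck 130 mm (x) by 400 mm (y), 15 mm thick, top 100 mm above the table. On it a row along y of four square pockets (light wood walls 4 mm thick, 15 mm high). At the -y end stands a blue gear box 56 mm square, up to 150 mm above the table, with the crank on top. Place and yaw vary.
- pocket0 (a point): Centre of the felt floor (100 mm above the table) of the pocket nearest the crank, at stand (0, -70 mm). Pocket inside 52 mm (stand x) by 56 mm (stand y), 15 mm deep. Axes as the stand's. Two of the four pockets hold a pot at the start, two are empty; which ones varies.
- pocket1 (a point): The same for the second pocket, stand (0, -10 mm).
- pocket2 (a point): The same for the third pocket, stand (0, 50 mm).
- pocket3 (a point): The same for the fourth pocket, farthest from the crank, stand (0, 110 mm).
- crank_axis (a point): Point on the crank's fixed upright axis at stand (0, -165 mm), 195 mm above the table, 3.5 mm below the height of knob_grip. Running free the crank needs a steady 3.6 N at the knob (0.2 Nm of friction). Once the foot bears, this climbs by 2 N per 25 degrees: 7 to 12 N (45 to 100 degrees past contact) is firm, 16 N and more (150 degrees past) is forcing it. Past about 45 degrees the standing crank pushes back: 2 N more per 25 degrees.
- knob_grip (a point): Middle of the crank's upright black knob, a round grip 20 mm in diameter and 40 mm high (176 to 216 mm above the table) that spins freely on its pin. It circles the crank axis at 55 mm radius; a flat steel arm 16 mm wide lies under it. Nothing stands near it as high as its lower end except the crank itself.
- crank (a joint): Crank angle, rad, growing clockwise seen from above; at 0 the knob lies in the stand's +x direction from the axis. One turn (6.28) lowers the leg by 20 mm. Between 0.8 and 1.9 turns are needed from the start, depending on how far down the foot stands. It stays where it is left; wound past 45 degrees of contact, it backs off to there when let go, and stays firm.
- foot_bottom (a point): Centre of the underside of the leg's round black rubber foot (body shoe), 48 mm in diameter, on the crank axis beneath the deck. It rises into the leg against a spring, 25 N per mm, once it bears.
- shoe: The rubber foot itself, origin at the middle of its underside.
- pad: Fixed yellow pad, 80 mm square and 12 mm thick, on the table under the foot. Origin at its underside; the foot bears on its top.
- pot_red: Closed round paint pot, red with white lid, 44 mm in diameter, 65 mm high, about 0.09 kg, straight sides. Origin at the middle of its underside. Stands in a pocket at the start and belongs there.
- pot_green: The same in green. Stands in a pocket at the start and belongs there.
- pot_yellow: The same in yellow: a spare, standing on the table beyond the shelf's post end.
- pot_blue: The same in blue: a spare, standing on the table beyond the shelf's post end.
- mug: Red mug, 80 mm wide and 90 mm high, a bystander.
- bowl: White bowl, 110 mm wide and 40 mm high, a bystander.
- tissue_box: Yellow tissue box 115 x 230 x 55 mm, a bystander.
- eraser: White eraser 45 x 22 x 13 mm, a bystander.
- glue: White glue bottle, 36 mm wide and 90 mm high, a bystander.
- water_jar: Glass jar with blue lid, 60 mm wide and 90 mm high, a bystander.
Not all that is in view belongs to the job. Leave any orange look-alike of the pot_blue alone. What is shaped like the pot_green but pink is not meant.

How it is judged:
By the outcome, as a careful person would: the job done as asked, in the order asked, and still so for the second after the job is handed in, with the robot touching nothing.
It also fails if it takes over 72 s, if anything falls off the work surface, if the arm or the gripper's body presses on something with over 40 N, if the wrist force passes 120 N, or if a joint passes its speed limit or range.

## Robot

A 6-joint arm with a two-finger parallel gripper is mounted at the origin on the work surface. World frame = base frame: x ahead of the robot, y to its left, z up, the work surface at z = 0. Lengths are in mm, angles in rad, forces in N, time in s.
With the tool pointing down it reaches from about 400 to 925 mm from the base axis. Payload 12.5 kg.
Tool frame: the origin (TCP) lies midway between the tips of the shut fingers; the grasp point (between the pads) lies 19 mm behind it; z points along the fingers, y is the direction in which the jaws open and shut (so a half turn about z gives the same grasp; the last joint's range is limited). The gripper opens to 95 mm and grips with 3 to 60 N. Pads are 20 mm wide; open, the fingers measure 119 mm over their backs; the gripper's body (75 mm by 180 mm) begins 59 mm behind the grasp point.
Start: joints at [1.15, 0.491, 1.559, -0, 1.092, -0.106], TCP at [193.5, 594.31, 214.661] pointing down, gripper open.
Joint ranges: [-3.1, 3.1], [-0.84, 2.19], [0.05, 2.79], [-1.13, 4.28], [0.06, 2.93], [-2.69, 2.69]. Speed limits (rad/s): [2.22, 2.22, 2.79, 3.14, 3.14, 3.14].

## Interface

Orientations are given as [roll, pitch, yaw] about the fixed x, y, z axes, in that order (R = Rz(yaw) Ry(pitch) Rx(roll)).
In Python, from cell import env gives the robot as it stands.
- The arm moves only by the tool drive_tool, never from a script. Its argument "increments" is a list of rows, each a list of 2 entries, a list of its own where there are three numbers: the shift along the tool's x, y, z as a fraction of full scale, then the turn, a rotation vector about the tool's x, y, z as a fraction of full scale. In form: [[[x, y, z], [ax, ay, az]], ...]. A call has 1 to 5 rows; each row shifts and turns the commanded pose from where the row before left it, along the tool's axes as they then stand; what a row does not reach is not made up. Full scale, the value 1, is 30 mm for a shift and 0.08 rad for a turn. A row lasts 1/12 s, in which the tool goes at most 41.7 mm and 7.16 degrees, less where a joint would pass 70% of its speed; a pose out of reach is approached as far as the arm can. A call with a number of a shift or a turn outside -1 to 1 is refused whole. A call with a gripper value outside its range is refused whole. "jaw" is the opening, from -1 (shut) to 1 (fully open), so that 0 is half open, set as the call begins (left out, the last holds). The fingers move at their own pace and stop on an object; the grip force is fixed at half the most. Time passes only in rows, so rows that do not move let the fingers close. It gives the time, the measured TCP pose, the force and the opening at its end, in the units of the state.
- env.state(): the state, without advancing time (a new reading comes with each control period).
- env.read_camera(name): name is "side" or "top" or "wrist"; returns a dict with "pixels" (400x640x3 uint8, blue, green, red), "vertical_fov" (degrees; the focal length in pixels is half the picture's height over the tangent of half this angle, whatever the lens; pixels are square), "cx", "cy" (the principal point, pixels), "k1" (the pictures are not rectified: a ray, as slopes to the right and down, at radius r is drawn at 1 + k1 r^2 times it, then the intrinsics apply), "world_to_cam" (4x4, takes a point from world to camera coordinates). Camera axes: x right, y down, z forward; pixel columns grow to the right and rows downward; lengths in mm; the calibration is good to about 2 mm. A picture is of the moment at which its call begins. There is no depth.
- env.job_done(): hands the job in, once; it reports no verdict.
Trained networks look in a picture, given as the dict that the camera call returned (one of the last four; its "shot" number tells which), for a name from the list of things; names that differ only in an ending like _2 or _b are one class to them, and where a whole thing is asked for, a point or a joint stands for the part that bears it (a point fixed in the world has none). Each returns a list of dicts, best first, with "score" (0 to 1); they miss things now and then, are a little off and sometimes report something else, mostly with a low value. They report only what shows in the picture. A call takes as long as a camera call. They do not tell look-alikes from the thing itself.
- env.boxes_of(target, picture): "point" ([x, y, z] in mm, in world coordinates, good to about 4 mm: the middle of the surface that is visible of it).
- env.tip_of(target, picture): "point" ([x, y, z] in mm, in world coordinates, good to about 4 mm: a listed point, or the origin of a listed thing).
The state is a dict: "t": time; "joints": joint angles; "qvel": joint speeds; "tau": joint torques, N m; "eef_pos": TCP position; "tcp_rot": TCP orientation; "ft_force": force on the tool from outside, world axes, zero at the start; "moment": the same for the moment, N m; "opening": opening from 0.0 (shut) to 1.0 (fully open).
Only numpy, scipy, OpenCV 4.12 (cv2) and the standard library are available. Lean on these libraries where they do the work, as an engineer would, in place of code of your own. Each camera call takes 0.05 s, during which the arm holds its last target.

## Working session

There is one attempt and no reset: what is moved stays moved. The work goes in short steps, Python scripts to look and compute and a tool call to move; the robot and the scene stay as the last step left them, time stands still between calls to the robot, and variables do not carry over. Pictures are saved under pics/ and viewed, and the job is handed in when it is done.

Besides the shell and the picture viewer there is one more tool, called after "Request:" in YAML: its name, and indented under it one key for each argument. drive_tool: Moves the arm, as the interface text tells. Its arguments: {"type":"object","properties":{"increments":{"type":"array","items":{"type":"array"}},"jaw":{"type":"number"}},"required":["increments"]}

```bash
ls; mkdir -p pics; cat > h.py <<'E'
from cell import env
import numpy as np, cv2
def shot(n,f=None):
    p=env.read_camera(n)
    if f: cv2.imwrite('pics/'+f,p["pixels"])
    return p
def proj(p,P):
    P=np.atleast_2d(np.array(P,float)); W=np.array(p["world_to_cam"])
    c=P@W[:3,:3].T+W[:3,3]; s=c[:,:2]/c[:,2:]
    s=s*(1+p["k1"]*(s**2).sum(1,keepdims=True))
    f=200/np.tan(np.radians(p["vertical_fov"])/2)
    return s*f+[p["cx"],p["cy"]]
def onplane(p,uv,z):
    f=200/np.tan(np.radians(p["vertical_fov"])/2)
    d=(np.array(uv,float)-[p["cx"],p["cy"]])/f; s=d.copy()
    for _ in range(20): s=d/(1+p["k1"]*(s**2).sum())
    W=np.array(p["world_to_cam"]); R=W[:3,:3]; o=-R.T@W[:3,3]; r=R.T@np.array([s[0],s[1],1])
    return o+r*(z-o[2])/r[2]
E
python3 - <<'E'
from h import *
np.set_printoptions(precision=1,suppress=True)
s=env.state(); print(s)
t=shot("top","top0.png"); 
for n in ["stand","crank_axis","knob_grip","pocket0","pocket1","pocket2","pocket3","pad","pot_yellow","pot_blue","pot_red","pot_green","shoe"]:
    r=env.tip_of(n,t); print(n,[(np.round(x["point"],1).tolist(),round(x["score"],2)) for x in r[:3]])
d=shot("side","side0.png")
for n in ["stand","knob_grip","pocket0","pocket3","foot_bottom","pad","pot_yellow","pot_blue"]:
    r=env.tip_of(n,d); print(n,[(np.round(x["point"],1).tolist(),round(x["score"],2)) for x in r[:3]])
print(env.state()["t"])
E
```

```text
pics
{'t': 0.0, 'joints': array([ 1.2,  0.5,  1.6,  0. ,  1.1, -0.1]), 'qvel': array([-0., -0., -0., -0., -0.,  0.]), 'tau': array([  0. , -61.3, -25.8,   0.1,   0. ,  -0. ]), 'eef_pos': array([193.4, 594.1, 214.1]), 'tcp_rot': array([-3.1, -0. ,  2.8]), 'ft_force': array([-0.6, -0.1, -0.2]), 'moment': array([-0. ,  0.1, -0. ]), 'opening': 0.9998135211015109}
stand [([588.7, -50.2, -2.4], 0.57)]
crank_axis [([577.9, -213.8, 190.3], 0.81)]
knob_grip [([587.9, -48.3, 1.3], 0.58), ([554.8, -164.7, 197.8], 0.42), ([578.6, -215.5, 192.8], 0.35)]
pocket0 [([589.8, 61.5, 96.8], 0.96), ([587.5, 1.4, 94.2], 0.76), ([588.2, -58.0, 100.5], 0.69)]
pocket1 [([589.8, 61.5, 96.8], 0.96), ([587.5, 1.4, 94.2], 0.76), ([588.2, -58.0, 100.5], 0.69)]
pocket2 [([589.8, 61.5, 96.8], 0.96), ([587.5, 1.4, 94.2], 0.76), ([588.2, -58.0, 100.5], 0.69)]
pocket3 [([589.8, 61.5, 96.8], 0.96), ([587.5, 1.4, 94.2], 0.76), ([588.2, -58.0, 100.5], 0.69)]
pad []
pot_yellow [([597.6, 312.5, -3.6], 0.74), ([588.0, -45.5, -0.4], 0.2)]
pot_blue [([464.6, 193.6, 0.6], 0.59), ([578.3, -216.1, 192.8], 0.46)]
pot_red [([588.4, 4.4, 100.5], 0.82), ([597.9, 313.0, -0.6], 0.69)]
pot_green [([584.6, -116.1, 99.7], 0.81), ([433.5, -420.4, 0.3], 0.71), ([458.1, -120.9, 2.5], 0.7)]
shoe []
stand [([583.9, -205.2, -0.5], 0.65), ([587.8, -48.2, -5.5], 0.61)]
knob_grip [([550.4, -165.7, 200.2], 0.65), ([582.7, -214.1, 197.9], 0.63), ([774.7, -51.3, 0.8], 0.47)]
pocket0 [([586.4, -113.3, 100.0], 0.68), ([586.5, -59.3, 99.1], 0.61), ([591.2, 62.0, 105.3], 0.61)]
pocket3 [([586.4, -113.3, 100.0], 0.68), ([586.5, -59.3, 99.1], 0.61), ([591.2, 62.0, 105.3], 0.61)]
foot_bottom [([592.5, 62.4, 102.1], 0.49), ([583.2, -211.6, 27.7], 0.48)]
pad [([580.4, -207.1, 1.5], 0.92), ([756.6, 255.0, -1.7], 0.68)]
pot_yellow [([595.1, 307.2, -1.1], 0.55)]
pot_blue [([463.5, 192.8, 3.4], 0.56), ([455.0, 275.8, -2.4], 0.49), ([589.0, -115.7, 103.5], 0.32)]
1.15
```

View pics/top0.png

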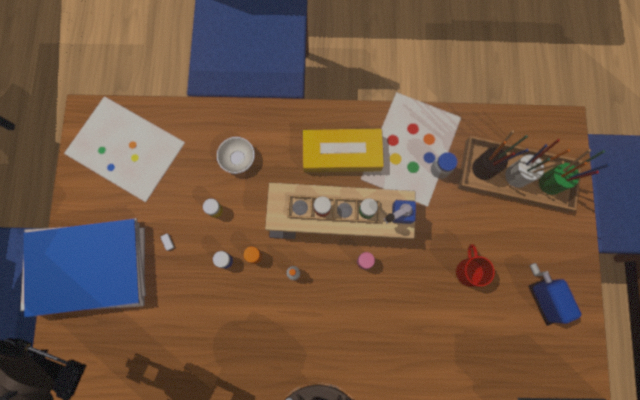

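View pics/side0.png

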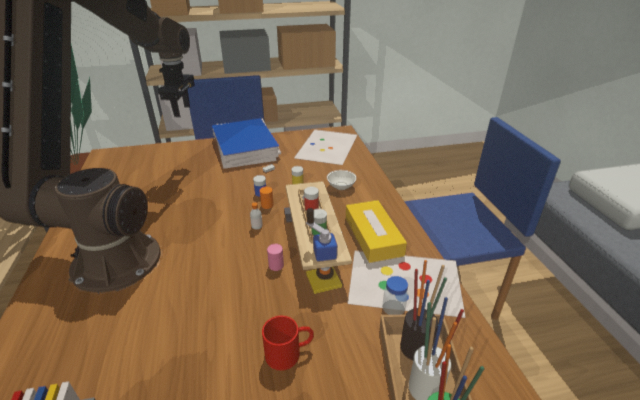

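```bash
python3 - <<'E'
import cv2,numpy as np
t=cv2.imread('pics/top0.png'); d=cv2.imread('pics/side0.png')
cv2.imwrite('pics/c1.png',cv2.resize(t[170:280,200:330],None,fx=5,fy=5,interpolation=cv2.INTER_CUBIC))
cv2.imwrite('pics/c2.png',cv2.resize(t[170:250,260:420],None,fx=5,fy=5,interpolation=cv2.INTER_CUBIC))
cv2.imwrite('pics/c3.png',cv2.resize(d[160:300,235:365],None,fx=4,fy=4,interpolation=cv2.INTER_CUBIC))
E
```

```text
(no output)
```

View pics/c1.png

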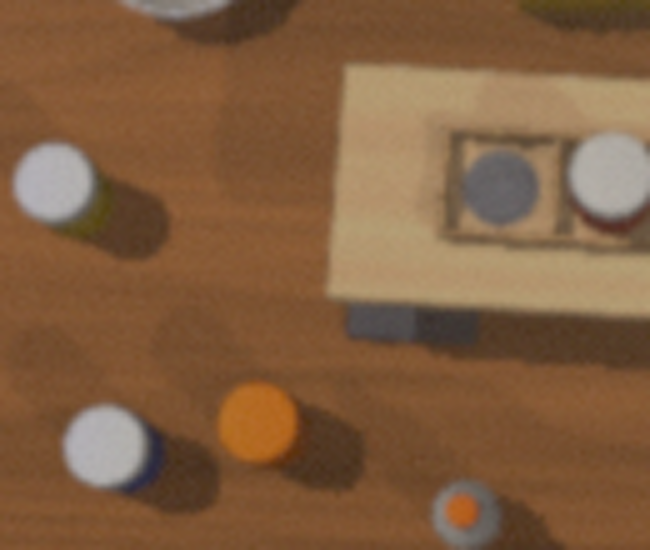

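View pics/c2.png

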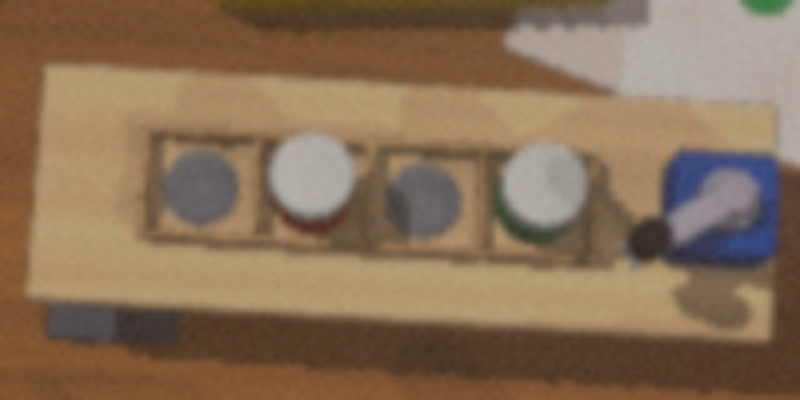

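View pics/c3.png

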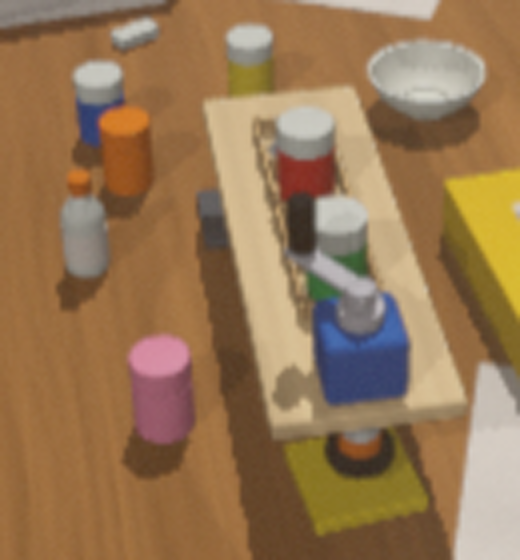

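```bash
python3 - <<'E'
from h import *
np.set_printoptions(precision=1,suppress=True)
t=shot("top")
c2=lambda u,v:(260+(u-2)/5,170+(v-2)/5)
c1=lambda u,v:(200+(u-2)/5,170+(v-2)/5)
P=lambda n,uv,z:print(n,onplane(t,uv,z))
for n,uv in dict(a=(45,65),b=(778,103),c=(28,297),d=(772,340),felt3=(200,187),felt1=(422,201)).items(): P(n,c2(*uv),100)
P("red",c2(312,174),165);P("green",c2(543,185),165)
P("knob",c2(652,240),216);P("piv",c2(733,195),190)
P("yellow",c1(55,183),65);P("blue",c1(106,446),65);P("orange",c1(260,422),65);P("glue",c1(463,511),90)
c3=c2
print(env.state()["eef_pos"],env.state()["tcp_rot"],np.array(t["world_to_cam"]))
E
```

```text
a [657.4 149.7 100. ]
b [ 645.9 -250.   100. ]
c [529.8 153.  100. ]
d [ 516.2 -244.8  100. ]
felt3 [591.9  63.  100. ]
felt1 [587.1 -56.9 100. ]
red [588.1   2.8 165. ]
green [ 585.2 -115.7  165. ]
knob [ 549.6 -164.   216. ]
piv [ 577.7 -208.6  190. ]
yellow [594.5 311.9  65. ]
blue [450.  274.1  65. ]
orange [465.1 191.   65. ]
glue [418.8  77.4  90. ]
[193.5 594.3 214.7] [3.1 0.  2.8] [[   0.    -1.     0.    -4.9]
 [  -1.    -0.    -0.2  626.3]
 [   0.2    0.    -1.  1272.9]
 [   0.     0.     0.     1. ]]
```

```bash
cat >> h.py <<'E'
from scipy.spatial.transform import Rotation as Ro
def plan(way,n=60,ms=1.0,start=None):
    """way: list of (x,y,z,yaw,) ; prints rows; final orientation exactly down"""
    s=env.state(); p=np.array(s["eef_pos"]); R=Ro.from_euler('xyz',s["tcp_rot"])
    if start is not None: p=np.array(start[:3],float); R=Ro.from_euler('xyz',[np.pi,0,start[3]])
    rows=[]
    for w in way:
        T=np.array(w[:3],float); RT=Ro.from_euler('xyz',[np.pi,0,w[3]])
        k=int(np.ceil(max(np.linalg.norm(T-p)/(30*ms),np.linalg.norm((R.inv()*RT).as_rotvec())/0.08-.05,1)))
        for i in range(k):
            d=R.inv().apply((T-p)/(k-i))/30; rv=(R.inv()*RT).as_rotvec()/(k-i)/0.08
            d=np.round(np.clip(d,-1,1),2); rv=np.round(np.clip(rv,-1,1),2)
            rows.append([d.tolist(),rv.tolist()])
            p=p+R.apply(d*30); R=R*Ro.from_rotvec(rv*0.08)
    for i in range(0,min(len(rows),n),5): print(str(rows[i:i+5]).replace(' ',''))
    print(len(rows),"end",np.round(p,1),np.round(R.as_euler('xyz'),3))
E
python3 - <<'E'
from h import *
plan([(300,420,270,2.3),(551,-167,255,1.571)])
E
```

```text
[[[-0.65,-0.55,-0.23],[0.0,-0.0,0.82]],[[-0.68,-0.51,-0.23],[0.0,-0.0,0.82]],[[-0.71,-0.46,-0.23],[0.0,-0.0,0.82]],[[-0.74,-0.42,-0.23],[0.0,-0.0,0.83]],[[-0.77,-0.37,-0.23],[0.0,-0.0,0.82]]]
[[[-0.79,-0.31,-0.23],[0.0,-0.0,0.83]],[[-0.81,-0.26,-0.23],[0.0,-0.0,0.82]],[[-0.83,-0.21,-0.23],[0.0,-0.0,0.83]],[[-0.92,-0.31,0.02],[0.0,-0.0,0.41]],[[-0.93,-0.28,0.02],[0.0,-0.0,0.41]]]
[[[-0.93,-0.25,0.02],[0.0,-0.0,0.41]],[[-0.94,-0.22,0.02],[0.0,-0.0,0.41]],[[-0.95,-0.19,0.02],[0.0,-0.0,0.41]],[[-0.95,-0.15,0.02],[0.0,-0.0,0.42]],[[-0.96,-0.12,0.02],[0.0,-0.0,0.41]]]
[[[-0.96,-0.09,0.02],[0.0,-0.0,0.42]],[[-0.97,-0.06,0.02],[0.0,-0.0,0.41]],[[-0.97,-0.03,0.02],[0.0,-0.0,0.42]],[[-0.97,0.01,0.02],[0.0,-0.0,0.41]],[[-0.97,0.04,0.02],[0.0,-0.0,0.42]]]
[[[-0.96,0.07,0.03],[0.0,-0.0,0.41]],[[-0.96,0.1,0.02],[0.0,-0.0,0.42]],[[-0.96,0.13,0.03],[0.0,-0.0,0.41]],[[-0.95,0.17,0.02],[0.0,-0.0,0.42]],[[-0.95,0.2,0.03],[0.0,-0.0,0.41]]]
[[[-0.94,0.23,0.02],[0.0,-0.0,0.42]],[[-0.93,0.26,0.03],[0.0,-0.0,0.41]],[[-0.92,0.29,0.02],[0.0,-0.0,0.42]],[[-0.91,0.32,0.03],[0.0,-0.0,0.41]],[[-0.91,0.34,0.02],[0.0,-0.0,0.42]]]
30 end [ 550.9 -167.   255.1] [ 3.142 -0.     1.571]
```

Before the first reach, these could be taken for the targets (top image pixels):
- **Knob:** black knob on the crank at (390,218). The black brush cup at (490,163) is not it.
- **pot_blue:** white-lidded blue pot at (222,260). The orange look-alike at (252,256) and the blue-lidded jar at (447,162) are not it.
- **pot_yellow:** (211,207). The only other yellow thing is the tissue box at (342,150).
- **Pink look-alike:** (366,260), to be left alone.

The crops confirm these choices. The empty pockets are pocket3 at (300,207) and pocket1 at (344,210).

Request:
drive_tool:
  increments:
    - [[-0.65,-0.55,-0.23],[0,0,0.82]]
    - [[-0.68,-0.51,-0.23],[0,0,0.82]]
    - [[-0.71,-0.46,-0.23],[0,0,0.82]]
    - [[-0.74,-0.42,-0.23],[0,0,0.83]]
    - [[-0.77,-0.37,-0.23],[0,0,0.82]]
  jaw: 0.1

```text
t: 1.62
eef_pos: [260.3, 484.4, 249.5]
tcp_rot: [3.141, -0.0, 2.495]
ft_force: [0.5, -0.4, -0.3]
opening: 0.708
```

Request:
drive_tool:
  increments:
    - [[-0.79,-0.31,-0.23],[0,0,0.83]]
    - [[-0.81,-0.26,-0.23],[0,0,0.82]]
    - [[-0.83,-0.21,-0.23],[0,0,0.83]]
    - [[-0.92,-0.31,0.02],[0,0,0.41]]
    - [[-0.93,-0.28,0.02],[0,0,0.41]]

```text
t: 2.03
eef_pos: [323.4, 365.4, 269.1]
tcp_rot: [3.14, -0.0, 2.232]
ft_force: [0.8, 0.5, 0.5]
opening: 0.551
```

Request:
drive_tool:
  increments:
    - [[-0.93,-0.25,0.02],[0,0,0.41]]
    - [[-0.94,-0.22,0.02],[0,0,0.41]]
    - [[-0.95,-0.19,0.02],[0,0,0.41]]
    - [[-0.95,-0.15,0.02],[0,0,0.42]]
    - [[-0.96,-0.12,0.02],[0,0,0.41]]

```text
t: 2.45
eef_pos: [380.0, 232.0, 265.8]
tcp_rot: [3.141, 0.0, 2.068]
ft_force: [-0.1, -0.2, 0.0]
opening: 0.548
```

Request:
drive_tool:
  increments:
    - [[-0.96,-0.09,0.02],[0,0,0.42]]
    - [[-0.97,-0.06,0.02],[0,0,0.41]]
    - [[-0.97,-0.03,0.02],[0,0,0.42]]
    - [[-0.97,0.01,0.02],[0,0,0.41]]
    - [[-0.97,0.04,0.02],[0,0,0.42]]

```text
t: 2.87
eef_pos: [437.4, 98.2, 262.8]
tcp_rot: [3.141, 0.0, 1.901]
ft_force: [0.7, 0.4, 0.3]
opening: 0.547
```

Request:
drive_tool:
  increments:
    - [[-0.96,0.07,0.03],[0,0,0.41]]
    - [[-0.96,0.1,0.02],[0,0,0.42]]
    - [[-0.96,0.13,0.03],[0,0,0.41]]
    - [[-0.95,0.17,0.02],[0,0,0.42]]
    - [[-0.95,0.2,0.03],[0,0,0.41]]

```text
t: 3.28
eef_pos: [494.5, -35.1, 258.9]
tcp_rot: [3.141, 0.0, 1.735]
ft_force: [0.7, -0.4, -0.2]
opening: 0.547
```

Request:
drive_tool:
  increments:
    - [[-0.94,0.23,0.02],[0,0,0.42]]
    - [[-0.93,0.26,0.03],[0,0,0.41]]
    - [[-0.92,0.29,0.02],[0,0,0.42]]
    - [[-0.91,0.32,0.03],[0,0,0.41]]
    - [[-0.91,0.34,0.02],[0,0,0.42]]

```text
t: 3.7
eef_pos: [551.3, -168.5, 255.1]
tcp_rot: [3.141, -0.0, 1.569]
ft_force: [0.7, 0.7, 0.1]
opening: 0.552
```

Request:
drive_tool:
  increments:
    - [[0,0,0],[0,0,0]]
    - [[0,0,0],[0,0,0]]

```text
t: 3.87
eef_pos: [551.0, -168.1, 254.6]
tcp_rot: [-3.141, -0.0, 1.569]
ft_force: [0.1, -0.1, 0.1]
opening: 0.549
```

```bash
python3 - <<'E'
from h import *
np.set_printoptions(precision=1,suppress=True)
print(env.state()["eef_pos"],env.state()["joints"],env.state()["ft_force"])
w=shot("wrist","w1.png")
for n in ["crank_axis","knob_grip"]:
    r=env.tip_of(n,w); print(n,[(np.round(x["point"],1).tolist(),round(x["score"],2)) for x in r[:3]])
print(proj(w,[[551,-167,216],[581.5,-213,195]]))
E
```

```text
[ 551.  -168.1  254.6] [-0.4  0.4  1.6  0.   1.1 -0.4] [ 0.1 -0.1  0.1]
crank_axis [([581.3, -213.8, 199.7], 0.7)]
knob_grip [([558.2, -166.6, 200.4], 0.55)]
[[321.4 222. ]
 [356.1 264.9]]
```

View pics/w1.png

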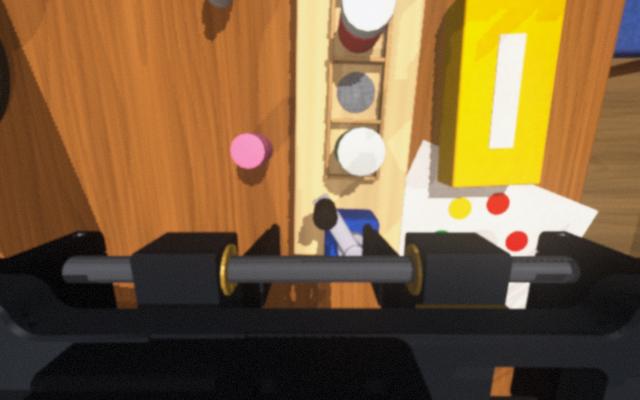

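```bash
python3 - <<'E'
from h import *
np.set_printoptions(precision=1,suppress=True)
w=shot("wrist")
im=cv2.imread('pics/w1.png'); cv2.imwrite('pics/c4.png',cv2.resize(im[100:280,260:420],None,fx=4,fy=4,interpolation=cv2.INTER_CUBIC))
for uv,z in [((324,209),216),((355,92),100),((361,151),165)]: print(onplane(w,uv,z))
E
```

```text
[ 552.7 -154.9  216. ]
[587.2 -54.3 100. ]
[ 586.7 -113.8  165. ]
```

View pics/c4.png

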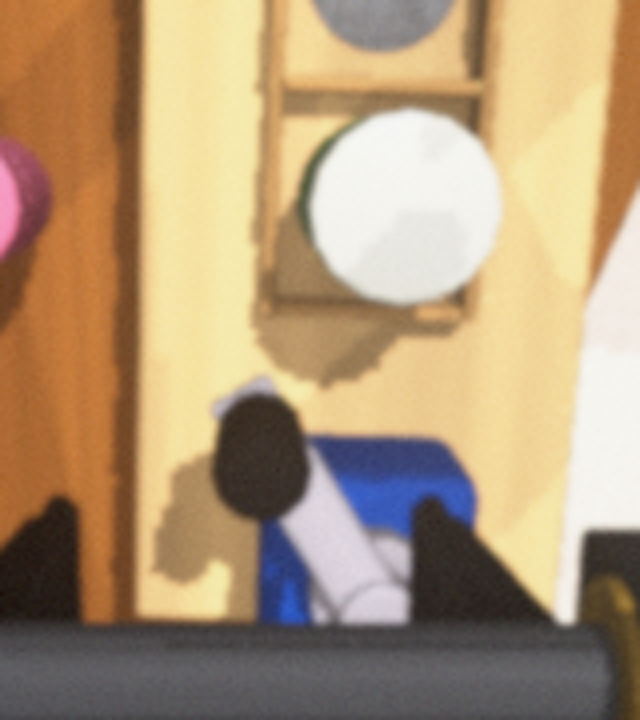

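```bash
python3 - <<'E'
from h import *
np.set_printoptions(precision=1,suppress=True)
w=shot("wrist")
for uv,z in [((325.8,218.5),216),((324.5,206),178),((353,251),190)]: print(onplane(w,uv,z))
plan([(552.5,-165.5,187,1.571)])
E
```

```text
[ 554.2 -162.4  216. ]
[ 553.6 -161.9  178. ]
[ 579.  -200.3  190. ]
[[[0.01,0.02,0.76],[0.0,-0.0,0.0]],[[0.01,0.02,0.76],[0.0,-0.0,0.01]],[[0.0,0.02,0.76],[0.0,-0.0,0.0]]]
3 end [ 552.6 -165.6  187. ] [ 3.1 -0.   1.6]
```

Request:
drive_tool:
  increments:
    - [[0.03,0.02,0.75],[0,0,0]]
    - [[0.03,0.02,0.75],[0,0,0]]
    - [[0.03,0.02,0.75],[0,0,0]]
    - [[0,0,0],[0,0,0]]

```text
t: 4.45
eef_pos: [551.2, -162.9, 184.3]
tcp_rot: [-3.137, -0.002, 1.572]
ft_force: [-0.3, 0.4, 0.1]
opening: 0.553
```

Request:
drive_tool:
  increments:
    - [[0,0,0],[0,0,0]]
    - [[0,0,0],[0,0,0]]
    - [[0,0,0],[0,0,0]]
    - [[0,0,0],[0,0,0]]
  jaw: -1

```text
t: 4.78
eef_pos: [553.1, -164.5, 188.9]
tcp_rot: [3.14, 0.001, 1.571]
ft_force: [-0.3, -0.4, -0.3]
opening: 0.326
```

```bash
python3 - <<'E'
from h import *
np.set_printoptions(precision=2,suppress=True)
s=env.state();print(s["eef_pos"],s["ft_force"],s["opening"]*95)
w=shot("wrist","w2.png"); d=shot("side","s2.png")
im=cv2.imread('pics/s2.png'); cv2.imwrite('pics/c5.png',cv2.resize(im[160:320,235:395],None,fx=4,fy=4,interpolation=cv2.INTER_CUBIC))
E
```

```text
[ 553.14 -164.45  188.95] [-0.33 -0.4  -0.35] 30.983499331670675
```

View pics/c5.png

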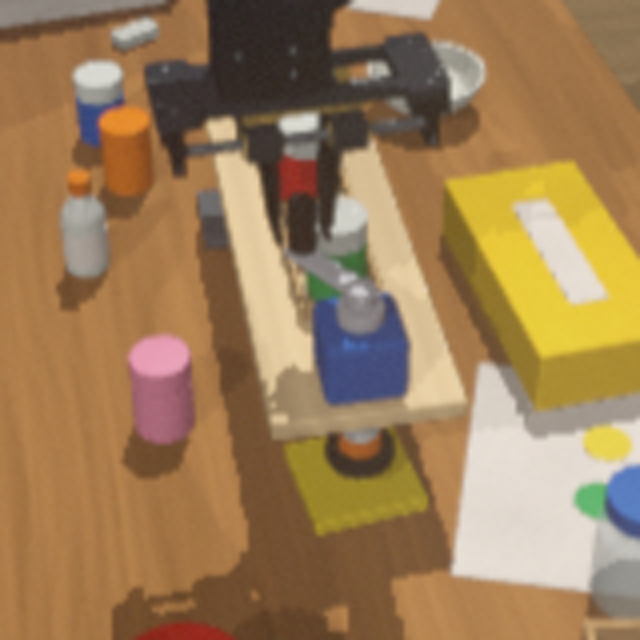

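View pics/w2.png

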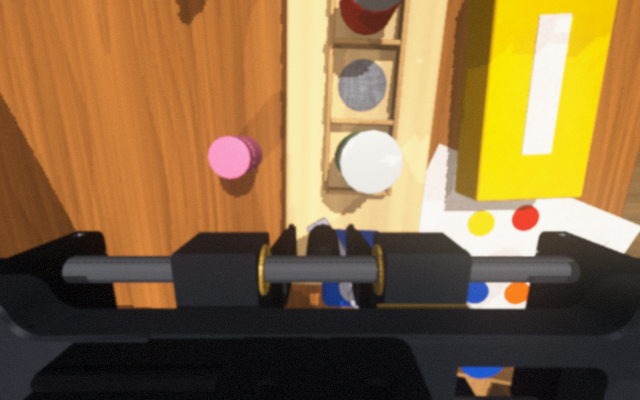

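Request:
drive_tool:
  increments:
    - [[0,0,0],[0,0,0]]
    - [[0,0,0],[0,0,0]]
    - [[0,0,0],[0,0,0]]
    - [[0,0,0],[0,0,0]]

```text
t: 5.22
eef_pos: [553.2, -164.5, 188.3]
tcp_rot: [3.14, 0.0, 1.571]
ft_force: [1.4, 0.5, 5.8]
opening: 0.202
```

```bash
python3 - <<'E'
from h import *
np.set_printoptions(precision=2,suppress=True)
s=env.state();print(s["eef_pos"],s["ft_force"],s["opening"]*95,s["moment"])
w=shot("wrist","w3.png")
s=env.state();print(s["eef_pos"],s["ft_force"],s["opening"]*95)
E
```

```text
[ 553.21 -164.49  188.29] [1.42 0.48 5.8 ] 19.236324753950957 [-0.07 -0.22 -0.02]
[ 553.21 -164.49  188.26] [1.31 1.43 5.97] 19.47826432728544
```

View pics/w3.png

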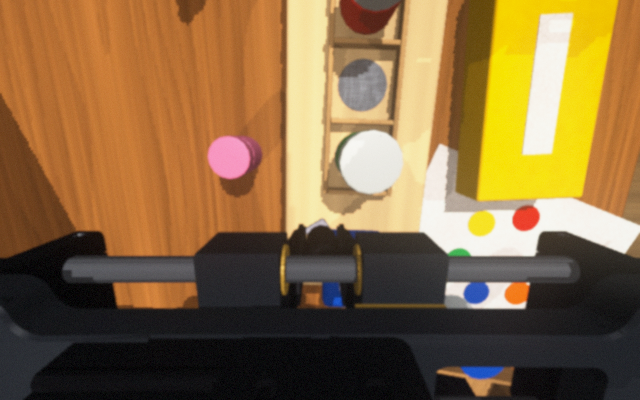

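```bash
cat >> h.py <<'E'
def crank(th0,step,n,R=55):
    th=np.radians(th0-step*np.arange(n+1)); x=R*np.cos(th);y=R*np.sin(th)
    r=[[[round(a/30,2),round(b/30,2),0],[0,0,0]] for a,b in zip(np.diff(y),np.diff(x))]
    for i in range(0,n,5): print(round(th0-step*i),str(r[i:i+5]).replace(' ',''))
E
python3 - <<'E'
from h import *
crank(120.4,10,36)
E
```

```text
120 [[[np.float64(0.14),np.float64(0.29),0],[0,0,0]],[[np.float64(0.08),np.float64(0.31),0],[0,0,0]],[[np.float64(0.03),np.float64(0.32),0],[0,0,0]],[[np.float64(-0.03),np.float64(0.32),0],[0,0,0]],[[np.float64(-0.08),np.float64(0.31),0],[0,0,0]]]
70 [[[np.float64(-0.13),np.float64(0.29),0],[0,0,0]],[[np.float64(-0.18),np.float64(0.26),0],[0,0,0]],[[np.float64(-0.22),np.float64(0.23),0],[0,0,0]],[[np.float64(-0.26),np.float64(0.19),0],[0,0,0]],[[np.float64(-0.29),np.float64(0.14),0],[0,0,0]]]
20 [[[np.float64(-0.31),np.float64(0.08),0],[0,0,0]],[[np.float64(-0.32),np.float64(0.03),0],[0,0,0]],[[np.float64(-0.32),np.float64(-0.03),0],[0,0,0]],[[np.float64(-0.31),np.float64(-0.08),0],[0,0,0]],[[np.float64(-0.29),np.float64(-0.13),0],[0,0,0]]]
-30 [[[np.float64(-0.26),np.float64(-0.18),0],[0,0,0]],[[np.float64(-0.23),np.float64(-0.22),0],[0,0,0]],[[np.float64(-0.19),np.float64(-0.26),0],[0,0,0]],[[np.float64(-0.14),np.float64(-0.29),0],[0,0,0]],[[np.float64(-0.08),np.float64(-0.31),0],[0,0,0]]]
-80 [[[np.float64(-0.03),np.float64(-0.32),0],[0,0,0]],[[np.float64(0.03),np.float64(-0.32),0],[0,0,0]],[[np.float64(0.08),np.float64(-0.31),0],[0,0,0]],[[np.float64(0.13),np.float64(-0.29),0],[0,0,0]],[[np.float64(0.18),np.float64(-0.26),0],[0,0,0]]]
-130 [[[np.float64(0.22),np.float64(-0.23),0],[0,0,0]],[[np.float64(0.26),np.float64(-0.19),0],[0,0,0]],[[np.float64(0.29),np.float64(-0.14),0],[0,0,0]],[[np.float64(0.31),np.float64(-0.08),0],[0,0,0]],[[np.float64(0.32),np.float64(-0.03),0],[0,0,0]]]
-180 [[[np.float64(0.32),np.float64(0.03),0],[0,0,0]],[[np.float64(0.31),np.float64(0.08),0],[0,0,0]],[[np.float64(0.29),np.float64(0.13),0],[0,0,0]],[[np.float64(0.26),np.float64(0.18),0],[0,0,0]],[[np.float64(0.23),np.float64(0.22),0],[0,0,0]]]
-230 [[[np.float64(0.19),np.float64(0.26),0],[0,0,0]]]
```

Request:
drive_tool:
  increments:
    - [[0.14,0.29,0],[0,0,0]]
    - [[0.08,0.31,0],[0,0,0]]
    - [[0.03,0.32,0],[0,0,0]]
    - [[-0.03,0.32,0],[0,0,0]]
    - [[-0.08,0.31,0],[0,0,0]]

```text
t: 5.68
eef_pos: [599.3, -158.7, 188.3]
tcp_rot: [-3.141, -0.002, 1.571]
ft_force: [-1.5, 7.6, 9.1]
opening: 0.2
```

```bash
python3 - <<'E'
from h import *
np.set_printoptions(precision=2,suppress=True)
s=env.state();print(s["eef_pos"],s["ft_force"],s["opening"]*95,s["moment"])
w=shot("wrist")
s=env.state();print(s["eef_pos"],s["ft_force"],s["opening"]*95,s["moment"])
t=shot("top","t4.png")
cv2.imwrite('pics/c6.png',cv2.resize(t["pixels"][150:260,340:470],None,fx=5,fy=5,interpolation=cv2.INTER_CUBIC))
E
```

```text
[ 599.32 -158.67  188.28] [-1.51  7.58  9.1 ] 18.992957479325835 [1.2  0.42 0.01]
[ 600.98 -159.27  188.28] [3.55 8.12 8.7 ] 19.757342848359624 [ 1.47 -0.61 -0.01]
```

View pics/c6.png

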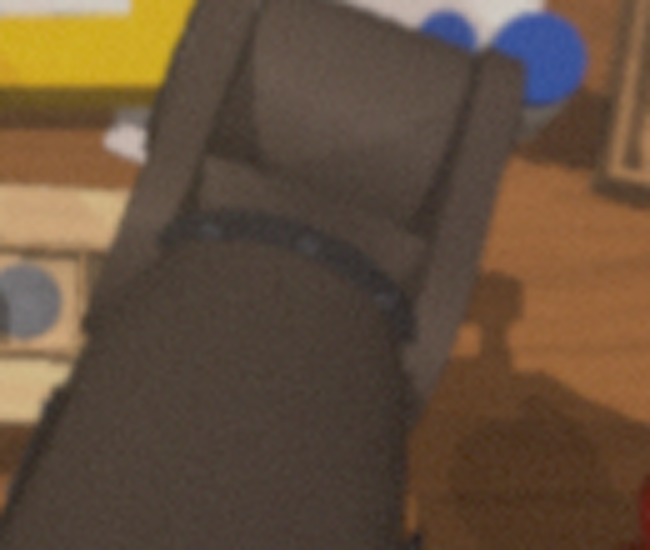

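Request:
drive_tool:
  increments:
    - [[-0.12,0.29,0],[0,0,0]]
    - [[-0.17,0.26,0],[0,0,0]]
    - [[-0.21,0.23,0],[0,0,0]]
    - [[-0.26,0.19,0],[0,0,0]]
    - [[-0.29,0.14,0],[0,0,0]]

```text
t: 6.2
eef_pos: [633.8, -190.8, 188.4]
tcp_rot: [3.139, -0.001, 1.571]
ft_force: [3.4, 6.3, 4.9]
opening: 0.208
```

Request:
drive_tool:
  increments:
    - [[0,0,0],[0,0,0]]

```text
t: 6.28
eef_pos: [634.4, -192.4, 188.4]
tcp_rot: [3.138, 0.0, 1.57]
ft_force: [7.8, -1.1, 6.0]
opening: 0.202
```

Request:
drive_tool:
  increments:
    - [[-0.31,0.1,0],[0,0,0]]
    - [[-0.32,0.04,0],[0,0,0]]
    - [[-0.32,-0.03,0],[0,0,0]]
    - [[-0.31,-0.08,0],[0,0,0]]
    - [[-0.29,-0.13,0],[0,0,0]]

```text
t: 6.7
eef_pos: [630.5, -238.3, 188.3]
tcp_rot: [3.139, 0.0, 1.571]
ft_force: [2.4, 3.6, 4.7]
opening: 0.203
```

Request:
drive_tool:
  increments:
    - [[0,0,0],[0,0,0]]

```text
t: 6.78
eef_pos: [629.7, -239.6, 188.4]
tcp_rot: [3.14, 0.001, 1.57]
ft_force: [0.0, -4.5, 5.6]
opening: 0.199
```

Request:
drive_tool:
  increments:
    - [[-0.26,-0.18,0],[0,0,0]]
    - [[-0.23,-0.22,0],[0,0,0]]
    - [[-0.19,-0.26,0],[0,0,0]]
    - [[-0.14,-0.29,0],[0,0,0]]
    - [[-0.08,-0.31,0],[0,0,0]]

```text
t: 7.2
eef_pos: [592.1, -265.3, 188.3]
tcp_rot: [3.139, 0.0, 1.571]
ft_force: [2.5, 3.1, 5.4]
opening: 0.201
```

Request:
drive_tool:
  increments:
    - [[0,0,0],[0,0,0]]

```text
t: 7.28
eef_pos: [590.7, -265.5, 188.3]
tcp_rot: [3.141, -0.0, 1.57]
ft_force: [-3.1, -0.3, 6.4]
opening: 0.204
```

Request:
drive_tool:
  increments:
    - [[-0.03,-0.32,0],[0,0,0]]
    - [[0.03,-0.32,0],[0,0,0]]
    - [[0.08,-0.31,0],[0,0,0]]
    - [[0.13,-0.29,0],[0,0,0]]
    - [[0.18,-0.26,0],[0,0,0]]

```text
t: 7.7
eef_pos: [547.4, -253.4, 188.3]
tcp_rot: [3.139, 0.0, 1.57]
ft_force: [8.0, 3.1, 2.6]
opening: 0.202
```

```bash
python3 - <<'E'
from h import *
np.set_printoptions(precision=2,suppress=True)
d=shot("side","s7.png")
s=env.state();print(s["eef_pos"],s["ft_force"],s["opening"]*95,s["moment"])
im=cv2.imread('pics/s7.png'); cv2.imwrite('pics/c7.png',cv2.resize(im[200:320,255:395],None,fx=5,fy=5,interpolation=cv2.INTER_CUBIC))
P=np.array([[553.2,-164.5],[601,-159.3],[634.4,-192.4],[629.7,-239.6],[590.7,-265.5],s["eef_pos"][:2]])
A=np.c_[2*P,np.ones(len(P))];x=np.linalg.lstsq(A,(P**2).sum(1),rcond=None)[0];print(x[:2],np.sqrt(x[2]+x[0]**2+x[1]**2),np.linalg.norm(P-x[:2],axis=1),np.degrees(np.arctan2(*(P-x[:2]).T[::-1])))
E
```

```text
[ 546.19 -252.28  188.29] [2.52 3.84 5.58] 19.273199639273972 [ 0.51 -0.16 -0.04]
[ 582.62 -211.08] 55.02324088335239 [55.09 54.94 55.05 55.05 55.02 54.99] [ 122.28   70.45   19.83  -31.21  -81.55 -131.48]
```

View pics/c7.png

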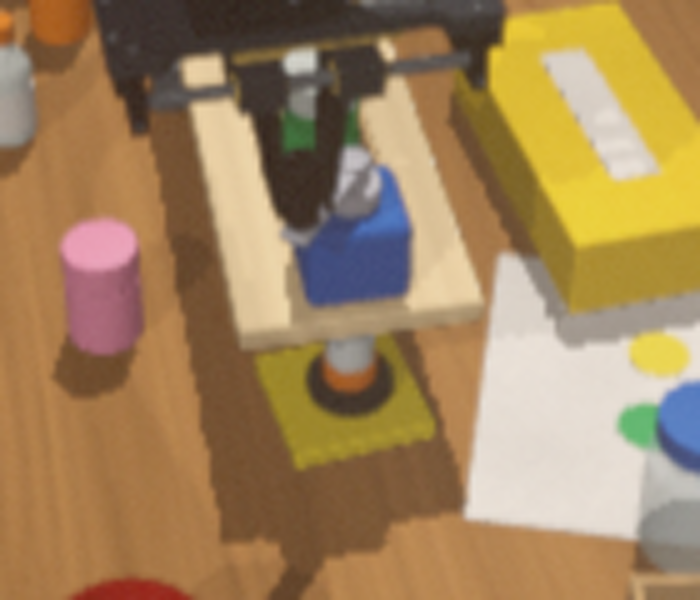

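```bash
python3 - <<'E'
from h import *
np.set_printoptions(precision=1,suppress=True)
d=shot("side")
a=np.linspace(0,2*np.pi,90)
for f,o in (("side0.png",(235,160)),("s7.png",(255,200))):
  im=cv2.imread('pics/'+f)
  for z in (12,16,20,24,28):
    q=proj(d,np.c_[582.6+24*np.cos(a),-211.1+24*np.sin(a),0*a+z]); print(f,z,"bottom row",q[:,1].max(),"left/right",q[:,0].min(),q[:,0].max())
  cv2.imwrite('pics/f_'+f,cv2.resize(im[250:300,300:350],None,fx=10,fy=10,interpolation=cv2.INTER_CUBIC))
a=cv2.imread('pics/f_side0.png');b=cv2.imread('pics/f_s7.png');cv2.imwrite('pics/c8.png',cv2.resize(np.hstack([a,b]),None,fx=.8,fy=.8))
E
```

```text
side0.png 12 bottom row 284.1320216841541 left/right 316.2562129788308 333.59898255553514
side0.png 16 bottom row 283.08369100762206 left/right 316.24619100495687 333.6239199857745
side0.png 20 bottom row 282.0310481797645 left/right 316.23612857080593 333.64895784063674
side0.png 24 bottom row 280.9740666028113 left/right 316.22602543146223 333.67409672648324
side0.png 28 bottom row 279.9127194603214 left/right 316.2158813400341 333.69933725455434
s7.png 12 bottom row 284.1320216841541 left/right 316.2562129788308 333.59898255553514
s7.png 16 bottom row 283.08369100762206 left/right 316.24619100495687 333.6239199857745
s7.png 20 bottom row 282.0310481797645 left/right 316.23612857080593 333.64895784063674
s7.png 24 bottom row 280.9740666028113 left/right 316.22602543146223 333.67409672648324
s7.png 28 bottom row 279.9127194603214 left/right 316.2158813400341 333.69933725455434
```

View pics/c8.png

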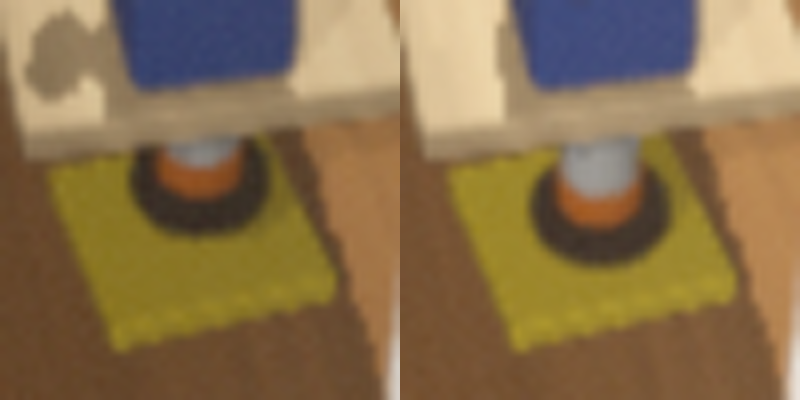

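```bash
sed -i 's/round(a\/30,2),round(b\/30,2)/float(round(a\/30,2)),float(round(b\/30,2))/' h.py; python3 - <<'E'
from h import *
crank(-131.3,5,50)
E
```

```text
-131 [[[0.11,-0.12,0],[0,0,0]],[[0.12,-0.11,0],[0,0,0]],[[0.13,-0.09,0],[0,0,0]],[[0.14,-0.08,0],[0,0,0]],[[0.14,-0.07,0],[0,0,0]]]
-156 [[[0.15,-0.06,0],[0,0,0]],[[0.15,-0.04,0],[0,0,0]],[[0.16,-0.03,0],[0,0,0]],[[0.16,-0.02,0],[0,0,0]],[[0.16,-0.0,0],[0,0,0]]]
-181 [[[0.16,0.01,0],[0,0,0]],[[0.16,0.02,0],[0,0,0]],[[0.16,0.04,0],[0,0,0]],[[0.15,0.05,0],[0,0,0]],[[0.15,0.06,0],[0,0,0]]]
-206 [[[0.14,0.08,0],[0,0,0]],[[0.13,0.09,0],[0,0,0]],[[0.12,0.1,0],[0,0,0]],[[0.12,0.11,0],[0,0,0]],[[0.11,0.12,0],[0,0,0]]]
-231 [[[0.09,0.13,0],[0,0,0]],[[0.08,0.14,0],[0,0,0]],[[0.07,0.14,0],[0,0,0]],[[0.06,0.15,0],[0,0,0]],[[0.04,0.15,0],[0,0,0]]]
-256 [[[0.03,0.16,0],[0,0,0]],[[0.02,0.16,0],[0,0,0]],[[0.0,0.16,0],[0,0,0]],[[-0.01,0.16,0],[0,0,0]],[[-0.02,0.16,0],[0,0,0]]]
-281 [[[-0.04,0.16,0],[0,0,0]],[[-0.05,0.15,0],[0,0,0]],[[-0.06,0.15,0],[0,0,0]],[[-0.08,0.14,0],[0,0,0]],[[-0.09,0.13,0],[0,0,0]]]
-306 [[[-0.1,0.12,0],[0,0,0]],[[-0.11,0.12,0],[0,0,0]],[[-0.12,0.11,0],[0,0,0]],[[-0.13,0.09,0],[0,0,0]],[[-0.14,0.08,0],[0,0,0]]]
-331 [[[-0.14,0.07,0],[0,0,0]],[[-0.15,0.06,0],[0,0,0]],[[-0.15,0.04,0],[0,0,0]],[[-0.16,0.03,0],[0,0,0]],[[-0.16,0.02,0],[0,0,0]]]
-356 [[[-0.16,0.0,0],[0,0,0]],[[-0.16,-0.01,0],[0,0,0]],[[-0.16,-0.02,0],[0,0,0]],[[-0.16,-0.04,0],[0,0,0]],[[-0.15,-0.05,0],[0,0,0]]]
```

Request:
drive_tool:
  increments:
    - [[0.11,-0.12,0],[0,0,0]]
    - [[0.12,-0.11,0],[0,0,0]]
    - [[0.13,-0.09,0],[0,0,0]]
    - [[0.14,-0.08,0],[0,0,0]]
    - [[0.14,-0.07,0],[0,0,0]]

```text
t: 8.22
eef_pos: [533.1, -234.9, 188.2]
tcp_rot: [3.14, 0.002, 1.571]
ft_force: [3.3, -3.1, 5.3]
opening: 0.202
```

Request:
drive_tool:
  increments:
    - [[0.15,-0.06,0],[0,0,0]]
    - [[0.15,-0.04,0],[0,0,0]]
    - [[0.16,-0.03,0],[0,0,0]]
    - [[0.16,-0.02,0],[0,0,0]]

```text
t: 8.55
eef_pos: [528.0, -216.3, 188.2]
tcp_rot: [3.141, 0.002, 1.571]
ft_force: [-1.0, -3.9, 8.0]
opening: 0.206
```

Request:
drive_tool:
  increments:
    - [[0.16,0,0],[0,0,0]]

```text
t: 8.63
eef_pos: [527.8, -211.5, 188.2]
tcp_rot: [-3.141, 0.001, 1.571]
ft_force: [-3.4, -3.7, 9.2]
opening: 0.203
```

Request:
drive_tool:
  increments:
    - [[0.16,0.01,0],[0,0,0]]
    - [[0.16,0.02,0],[0,0,0]]

```text
t: 8.8
eef_pos: [528.5, -201.8, 188.2]
tcp_rot: [-3.141, 0.001, 1.571]
ft_force: [-4.2, -2.6, 9.3]
opening: 0.202
```

Request:
drive_tool:
  increments:
    - [[0.16,0.04,0],[0,0,0]]
    - [[0.15,0.05,0],[0,0,0]]

```text
t: 8.97
eef_pos: [531.0, -192.4, 188.2]
tcp_rot: [-3.14, 0.001, 1.571]
ft_force: [-5.4, -3.9, 9.6]
opening: 0.204
```

Request:
drive_tool:
  increments:
    - [[0.15,0.06,0],[0,0,0]]
    - [[0.14,0.08,0],[0,0,0]]

```text
t: 9.13
eef_pos: [535.1, -183.6, 188.2]
tcp_rot: [-3.14, 0.001, 1.571]
ft_force: [-6.2, -2.1, 11.7]
opening: 0.201
```

Request:
drive_tool:
  increments:
    - [[0.13,0.09,0],[0,0,0]]
    - [[0.12,0.1,0],[0,0,0]]

```text
t: 9.3
eef_pos: [540.5, -175.9, 188.1]
tcp_rot: [-3.139, 0.0, 1.571]
ft_force: [-9.8, -1.0, 11.7]
opening: 0.202
```

Request:
drive_tool:
  increments:
    - [[0.12,0.11,0],[0,0,0]]
    - [[0.11,0.12,0],[0,0,0]]

```text
t: 9.47
eef_pos: [547.3, -168.9, 188.1]
tcp_rot: [-3.139, 0.0, 1.571]
ft_force: [-8.6, -1.5, 12.1]
opening: 0.2
```

Request:
drive_tool:
  increments:
    - [[0.09,0.13,0],[0,0,0]]
    - [[0.08,0.14,0],[0,0,0]]

```text
t: 9.63
eef_pos: [555.1, -163.5, 188.1]
tcp_rot: [-3.138, -0.001, 1.571]
ft_force: [-10.4, 1.2, 13.3]
opening: 0.204
```

Request:
drive_tool:
  increments:
    - [[0.07,0.14,0],[0,0,0]]
    - [[0.06,0.15,0],[0,0,0]]

```text
t: 9.8
eef_pos: [563.8, -159.4, 188.1]
tcp_rot: [-3.138, -0.001, 1.571]
ft_force: [-9.3, 2.4, 12.5]
opening: 0.207
```

Request:
drive_tool:
  increments:
    - [[0.04,0.15,0],[0,0,0]]

```text
t: 9.88
eef_pos: [568.2, -158.0, 188.1]
tcp_rot: [-3.137, -0.001, 1.571]
ft_force: [-10.9, 4.9, 13.1]
opening: 0.2
```

Request:
drive_tool:
  increments:
    - [[0,0,0],[0,0,0]]

```text
t: 9.97
eef_pos: [568.9, -157.8, 188.1]
tcp_rot: [-3.138, -0.001, 1.571]
ft_force: [-6.3, 6.2, 13.9]
opening: 0.203
```

```bash
python3 - <<'E'
from h import *
np.set_printoptions(precision=2,suppress=True)
d=shot("side","s9.png")
s=env.state();print(s["t"],s["eef_pos"],s["ft_force"],s["moment"],np.degrees(np.arctan2(s["eef_pos"][1]+211.08,s["eef_pos"][0]-582.62)))
cv2.imwrite('pics/c9.png',cv2.resize(d["pixels"][220:300,280:370],None,fx=6,fy=6,interpolation=cv2.INTER_CUBIC))
E
```

```text
10.0167 [ 568.9  -157.84  188.14] [-6.02  5.59 12.31] [ 0.89  1.19 -0.05] 104.44652582884045
```

View pics/c9.png

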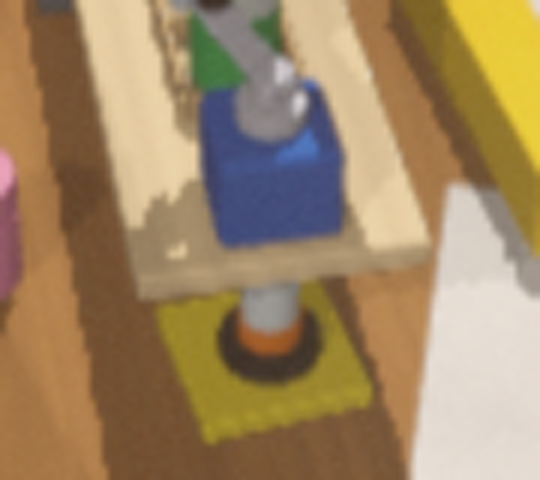

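Request:
drive_tool:
  increments:
    - [[0,0,0],[0,0,0]]
    - [[0,0,0],[0,0,0]]
    - [[0,0,0],[0,0,0]]
    - [[0,0,0],[0,0,0]]
    - [[0,0,0],[0,0,0]]
  jaw: 0.9

```text
t: 10.43
eef_pos: [569.8, -158.7, 187.3]
tcp_rot: [-3.141, -0.0, 1.571]
ft_force: [-0.6, -0.7, 0.3]
opening: 0.495
```

Request:
drive_tool:
  increments:
    - [[0,0,0],[0,0,0]]
    - [[0,0,0],[0,0,0]]
    - [[0,0,0],[0,0,0]]

```text
t: 10.68
eef_pos: [569.9, -158.6, 187.5]
tcp_rot: [3.141, -0.0, 1.571]
ft_force: [-0.6, -0.3, 0.4]
opening: 0.708
```

Request:
drive_tool:
  increments:
    - [[0,0,-0.5],[0,0,0]]
    - [[0,0,-0.8],[0,0,0]]
    - [[0,0,-1],[0,0,0]]
    - [[0,0,-1],[0,0,0]]
    - [[0,0,-0.5],[0,0,0]]

```text
t: 11.1
eef_pos: [570.5, -158.8, 305.2]
tcp_rot: [3.138, 0.001, 1.571]
ft_force: [-0.4, -0.1, 0.7]
opening: 0.946
```

```bash
python3 - <<'E'
from h import *
np.set_printoptions(precision=2,suppress=True)
d=shot("side","s10.png")
s=env.state();print(s["t"],s["eef_pos"],s["ft_force"],s["joints"])
w=shot("wrist","w10.png")
cv2.imwrite('pics/c10.png',cv2.resize(d["pixels"][200:300,270:370],None,fx=6,fy=6,interpolation=cv2.INTER_CUBIC))
plan([(540,120,260,1.537),(450,276,260,1.571)])
E
```

```text
11.15 [ 570.95 -159.01  306.93] [-1.02  0.44  2.31] [-0.38  0.36  1.52  0.    1.25 -0.38]
[[[0.93,-0.1,0.15],[0.01,0.0,0.04]],[[0.93,-0.11,0.15],[0.01,0.0,0.04]],[[0.93,-0.11,0.15],[0.01,0.0,0.04]],[[0.93,-0.11,0.14],[0.0,0.0,0.04]],[[0.93,-0.11,0.15],[0.01,0.0,0.04]]]
[[[0.93,-0.12,0.14],[0.0,0.0,0.04]],[[0.93,-0.12,0.15],[0.01,0.01,0.05]],[[0.92,-0.12,0.15],[0.0,0.0,0.04]],[[0.93,-0.13,0.14],[0.01,0.01,0.05]],[[0.92,-0.13,0.15],[0.0,0.0,0.04]]]
[[[0.73,-0.45,-0.0],[0.0,0.0,-0.06]],[[0.73,-0.45,-0.0],[0.0,0.0,-0.06]],[[0.73,-0.45,-0.0],[0.0,0.0,-0.06]],[[0.74,-0.44,-0.0],[0.0,0.0,-0.06]],[[0.74,-0.44,-0.0],[0.0,0.0,-0.06]]]
[[[0.74,-0.44,-0.0],[0.0,0.0,-0.06]],[[0.73,-0.43,-0.0],[0.0,0.0,-0.06]]]
17 end [450.  275.9 259.9] [3.14 0.   1.57]
```

View pics/c10.png

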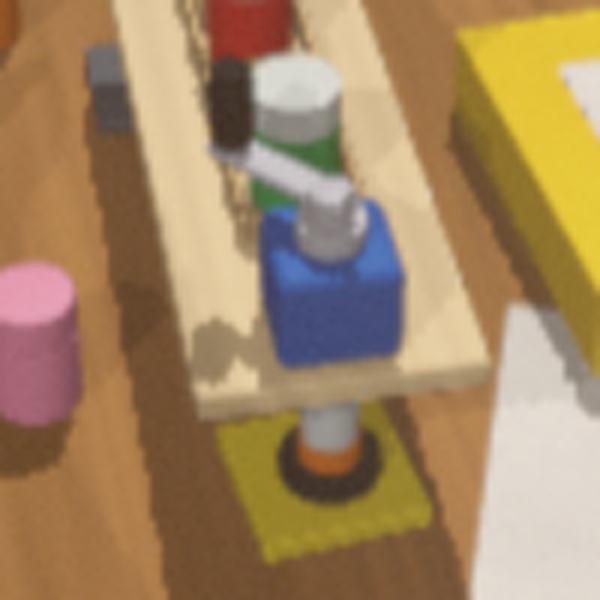

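View pics/w10.png

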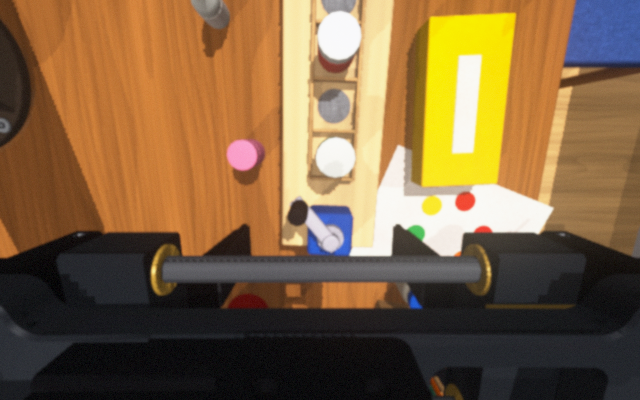

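Request:
drive_tool:
  increments:
    - [[0.93,-0.11,0.15],[0,0,0.08]]
    - [[0.93,-0.11,0.15],[0,0,0.08]]
    - [[0.93,-0.11,0.15],[0,0,0.08]]
    - [[0.93,-0.11,0.15],[0,0,0.08]]
    - [[0.93,-0.11,0.15],[0,0,0.08]]

```text
t: 11.62
eef_pos: [554.4, -17.7, 277.7]
tcp_rot: [-3.14, -0.0, 1.538]
ft_force: [-0.0, 0.4, -0.3]
opening: 0.95
```

Request:
drive_tool:
  increments:
    - [[0.93,-0.12,0.15],[0,0,0]]
    - [[0.93,-0.12,0.15],[0,0,0]]
    - [[0.93,-0.12,0.15],[0,0,0]]
    - [[0.93,-0.12,0.15],[0,0,0]]
    - [[0.93,-0.12,0.15],[0,0,0]]

```text
t: 12.03
eef_pos: [540.9, 122.4, 255.3]
tcp_rot: [-3.14, 0.0, 1.539]
ft_force: [0.3, -0.0, -0.5]
opening: 0.949
```

Request:
drive_tool:
  increments:
    - [[0.73,-0.45,0],[0,0,0]]
    - [[0.73,-0.45,0],[0,0,0]]
    - [[0.73,-0.45,0],[0,0,0]]
    - [[0.73,-0.45,0],[0,0,0]]
    - [[0.73,-0.45,0],[0,0,0]]

```text
t: 12.45
eef_pos: [476.5, 233.5, 255.5]
tcp_rot: [-3.14, 0.0, 1.539]
ft_force: [1.5, 0.1, -0.0]
opening: 0.949
```

Request:
drive_tool:
  increments:
    - [[0,0,0],[0,0,0]]
    - [[0,0,0],[0,0,0]]

```text
t: 12.62
eef_pos: [476.8, 233.3, 255.7]
tcp_rot: [-3.14, 0.0, 1.541]
ft_force: [-0.4, -0.2, -0.5]
opening: 0.947
```

```bash
python3 - <<'E'
from h import *
np.set_printoptions(precision=2,suppress=True)
s=env.state();print(s["t"],s["eef_pos"],s["tcp_rot"],s["opening"])
w=shot("wrist","w11.png")
for n in ["pot_blue","pot_yellow"]: print(n,[(np.round(x["point"],1).tolist(),round(x["score"],2)) for x in env.tip_of(n,w)[:4]])
print(proj(w,[[450,274,65],[594.5,312,65]]))
E
```

```text
12.6167 [476.81 233.35 255.75] [-3.14  0.    1.54] 0.9472528903934502
pot_blue [([468.6, 189.6, -1.7], 0.9), ([451.8, 277.1, -2.3], 0.58)]
pot_yellow [([600.3, 316.0, -2.0], 0.75)]
[[299.1  157.11]
 [415.27 122.06]]
```

View pics/w11.png

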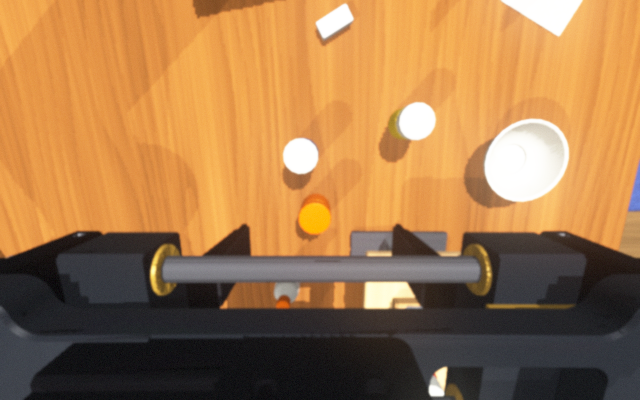

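```bash
python3 - <<'E'
from h import *
w=shot("wrist")
print(onplane(w,(300.3,155.5),65),onplane(w,(416,121),65))
plan([(451,275.5,200,1.54),(451,275.5,60,1.54),(451,275.5,28,1.54)])
E
```

```text
[452.89091359 274.68112206  65.        ] [596.87398695 311.5778287   65.        ]
[[[0.47,-0.32,0.62],[-0.0,0.0,-0.01]],[[0.48,-0.31,0.63],[-0.0,0.0,-0.01]],[[0.47,-0.32,0.62],[-0.0,0.0,-0.01]],[[0.0,0.0,0.93],[-0.0,0.0,0.0]],[[0.0,0.0,0.94],[-0.0,0.0,0.0]]]
[[[0.0,0.0,0.93],[-0.0,0.0,0.0]],[[0.0,0.0,0.94],[-0.0,0.0,0.0]],[[0.0,0.01,0.93],[-0.0,0.0,0.0]],[[0.0,-0.0,0.53],[-0.0,0.0,0.0]],[[0.0,-0.0,0.54],[-0.0,0.0,0.0]]]
10 end [451.1 275.4  27.9] [-3.141  0.     1.54 ]
```

Request:
drive_tool:
  increments:
    - [[0.47,-0.3,0.62],[0,0,0]]
    - [[0.47,-0.3,0.62],[0,0,0]]
    - [[0.47,-0.3,0.62],[0,0,0]]
    - [[0,0,0.93],[0,0,0]]
    - [[0,0,0.93],[0,0,0]]

```text
t: 13.23
eef_pos: [452.2, 275.8, 144.3]
tcp_rot: [3.14, -0.001, 1.539]
ft_force: [1.1, 0.0, -1.6]
opening: 0.952
```

Request:
drive_tool:
  increments:
    - [[0,0,0.93],[0,0,0]]
    - [[0,0,0.93],[0,0,0]]
    - [[0,0,0.93],[0,0,0]]
    - [[0,0,0.53],[0,0,0]]
    - [[0,0,0.53],[0,0,0]]

```text
t: 13.65
eef_pos: [452.2, 274.9, 27.9]
tcp_rot: [-3.14, 0.001, 1.537]
ft_force: [0.4, 1.1, 0.1]
opening: 0.953
```

Request:
drive_tool:
  increments:
    - [[0,0,0],[0,0,0]]
    - [[0,0,0],[0,0,0]]
    - [[0,0,0],[0,0,0]]
    - [[0,0,0],[0,0,0]]
    - [[0,0,0],[0,0,0]]
  jaw: -1

```text
t: 14.07
eef_pos: [452.5, 275.9, 30.6]
tcp_rot: [3.14, -0.001, 1.539]
ft_force: [-0.2, -0.6, 0.7]
opening: 0.654
```

Request:
drive_tool:
  increments:
    - [[0,0,0],[0,0,0]]
    - [[0,0,0],[0,0,0]]
    - [[0,0,0],[0,0,0]]
    - [[0,0,0],[0,0,0]]
    - [[0,0,0],[0,0,0]]

```text
t: 14.48
eef_pos: [452.1, 275.9, 29.9]
tcp_rot: [3.141, -0.0, 1.539]
ft_force: [-0.9, 0.0, 5.6]
opening: 0.459
```

```bash
python3 - <<'E'
from h import *
plan([(452,276,180,1.537),(475,240,240,1.537),(587.9,-56.2,240,1.537),(587.9,-56.2,160,1.537)])
E
```

```text
[[[0.0,-0.0,-0.83],[0.0,-0.0,0.0]],[[0.0,-0.0,-0.83],[0.0,-0.0,0.0]],[[0.0,-0.0,-0.84],[0.0,-0.0,0.01]],[[0.0,-0.0,-0.83],[0.0,-0.0,0.0]],[[0.0,-0.0,-0.84],[0.0,-0.0,0.01]]]
[[[0.01,-0.0,-0.83],[0.01,-0.0,0.0]],[[-0.39,0.27,-0.67],[-0.0,-0.0,0.0]],[[-0.39,0.27,-0.67],[-0.0,-0.0,0.0]],[[-0.4,0.26,-0.66],[-0.0,-0.0,0.0]],[[-0.89,0.37,-0.0],[-0.0,-0.0,0.0]]]
[[[-0.88,0.37,-0.0],[-0.0,-0.0,0.0]],[[-0.89,0.37,-0.0],[-0.0,-0.0,0.0]],[[-0.88,0.37,-0.0],[-0.0,-0.0,0.0]],[[-0.89,0.37,-0.0],[-0.0,-0.0,0.0]],[[-0.88,0.37,-0.0],[-0.0,-0.0,0.0]]]
[[[-0.89,0.38,-0.0],[-0.0,-0.0,0.0]],[[-0.88,0.37,-0.0],[-0.0,-0.0,0.0]],[[-0.89,0.38,-0.0],[-0.0,-0.0,0.0]],[[-0.88,0.37,-0.0],[-0.0,-0.0,0.0]],[[-0.89,0.38,-0.01],[-0.0,-0.0,0.0]]]
[[[-0.0,-0.0,0.89],[-0.0,-0.0,0.0]],[[-0.0,-0.0,0.89],[-0.0,-0.0,0.0]],[[-0.0,-0.0,0.89],[-0.0,-0.0,0.0]]]
23 end [588.  -56.2 160. ] [-3.141 -0.     1.537]
```

Request:
drive_tool:
  increments:
    - [[0,0,-0.83],[0,0,0]]
    - [[0,0,-0.83],[0,0,0]]
    - [[0,0,-0.83],[0,0,0]]
    - [[0,0,-0.83],[0,0,0]]
    - [[0,0,-0.83],[0,0,0]]

```text
t: 14.9
eef_pos: [451.7, 275.7, 155.1]
tcp_rot: [-3.141, 0.0, 1.539]
ft_force: [-0.1, -0.1, -1.5]
opening: 0.46
```

Request:
drive_tool:
  increments:
    - [[0,0,-0.83],[0,0,0]]
    - [[-0.39,0.27,-0.67],[0,0,0]]
    - [[-0.39,0.27,-0.67],[0,0,0]]
    - [[-0.4,0.26,-0.67],[0,0,0]]
    - [[-0.88,0.37,0],[0,0,0]]

```text
t: 15.32
eef_pos: [486.1, 213.9, 242.7]
tcp_rot: [3.137, -0.002, 1.541]
ft_force: [0.8, -0.7, -2.0]
opening: 0.459
```

Request:
drive_tool:
  increments:
    - [[-0.88,0.37,0],[0,0,0]]
    - [[-0.88,0.37,0],[0,0,0]]
    - [[-0.88,0.37,0],[0,0,0]]
    - [[-0.88,0.37,0],[0,0,0]]
    - [[-0.88,0.37,0],[0,0,0]]

```text
t: 15.73
eef_pos: [536.5, 77.8, 239.1]
tcp_rot: [-3.141, -0.0, 1.539]
ft_force: [0.4, -0.3, -0.5]
opening: 0.459
```

Request:
drive_tool:
  increments:
    - [[-0.88,0.37,0],[0,0,0]]
    - [[-0.88,0.37,0],[0,0,0]]
    - [[-0.88,0.37,0],[0,0,0]]
    - [[-0.88,0.37,0],[0,0,0]]
    - [[0,0,0],[0,0,0]]

```text
t: 16.15
eef_pos: [578.6, -31.6, 238.7]
tcp_rot: [3.142, 0.001, 1.536]
ft_force: [0.4, 0.2, -0.8]
opening: 0.462
```

Request:
drive_tool:
  increments:
    - [[0,0,0],[0,0,0]]

```text
t: 16.23
eef_pos: [577.3, -28.8, 238.6]
tcp_rot: [-3.141, -0.0, 1.537]
ft_force: [-0.2, 1.0, -0.8]
opening: 0.459
```

```bash
python3 - <<'E'
from h import *
np.set_printoptions(precision=2,suppress=True)
s=env.state();print(s["t"],s["eef_pos"],s["tcp_rot"],s["opening"])
w=shot("wrist","w12.png"); d=shot("side","s12.png")
cv2.imwrite('pics/c12.png',cv2.resize(d["pixels"][130:290,240:400],None,fx=4,fy=4,interpolation=cv2.INTER_CUBIC))
plan([(587.9,-56.2,160,1.537)])
E
```

```text
16.2333 [577.3  -28.81 238.61] [-3.14 -0.    1.54] 0.4588589805272354
[[[-0.32,0.13,0.88],[-0.0,-0.0,0.01]],[[-0.32,0.13,0.88],[-0.01,-0.0,0.01]],[[-0.31,0.14,0.87],[-0.0,-0.0,0.0]]]
3 end [587.9 -56.1 160. ] [-3.14 -0.    1.54]
```

View pics/c12.png

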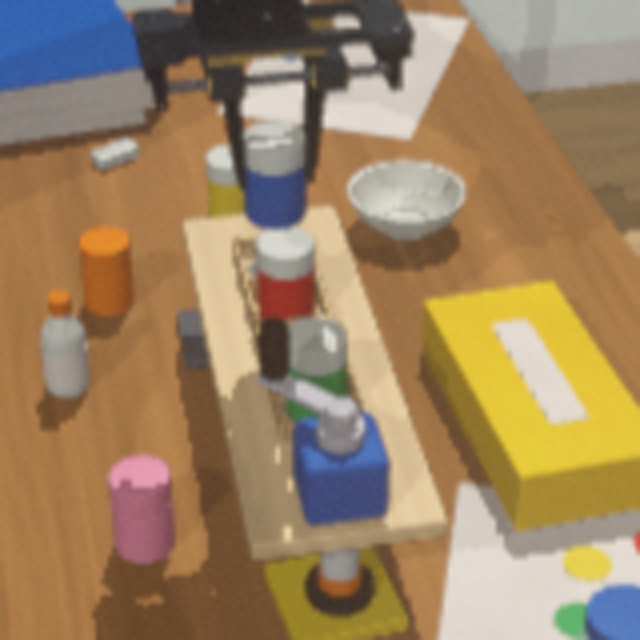

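View pics/w12.png

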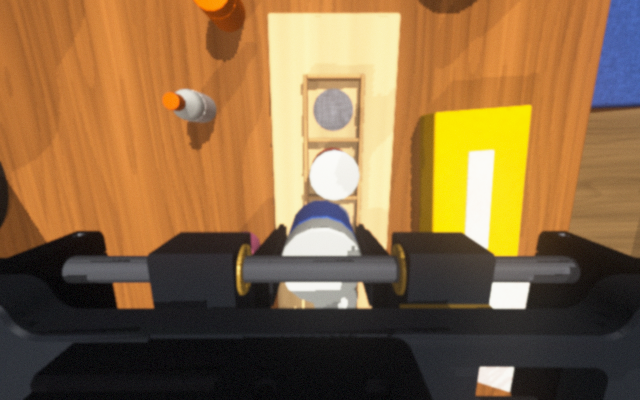

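Request:
drive_tool:
  increments:
    - [[-0.47,0.2,0],[0,0,0]]
    - [[-0.47,0.19,0],[0,0,0]]
    - [[0,0,0.4],[0,0,0]]
    - [[0,0,0.6],[0,0,0]]

```text
t: 16.67
eef_pos: [589.4, -57.6, 210.3]
tcp_rot: [3.138, 0.001, 1.538]
ft_force: [0.7, -0.1, -0.4]
opening: 0.46
```

Request:
drive_tool:
  increments:
    - [[0,0,0],[0,0,0]]

```text
t: 16.75
eef_pos: [587.3, -56.8, 206.6]
tcp_rot: [-3.138, -0.001, 1.539]
ft_force: [-0.7, -0.0, -1.6]
opening: 0.459
```

```bash
python3 - <<'E'
from h import *
np.set_printoptions(precision=2,suppress=True)
s=env.state();print(s["t"],s["eef_pos"],s["tcp_rot"],s["opening"])
w=shot("wrist","w13.png"); t=shot("top","t13.png")
cv2.imwrite('pics/c13.png',cv2.resize(w["pixels"][60:320,200:440],None,fx=2.5,fy=2.5,interpolation=cv2.INTER_CUBIC))
d=shot("side")
cv2.imwrite('pics/c14.png',cv2.resize(d["pixels"][130:290,240:400],None,fx=4,fy=4,interpolation=cv2.INTER_CUBIC))
plan([(587.9,-56.2,134,1.537)])
E
```

```text
16.75 [587.32 -56.81 206.59] [-3.14 -0.    1.54] 0.4590508418767546
[[[0.0,-0.01,0.84],[0.0,0.0,0.01]],[[0.01,-0.01,0.84],[0.0,0.0,0.01]],[[0.0,-0.0,0.85],[0.0,0.0,0.0]]]
3 end [588.  -56.3 133.9] [3.14 0.   1.54]
```

View pics/c13.png

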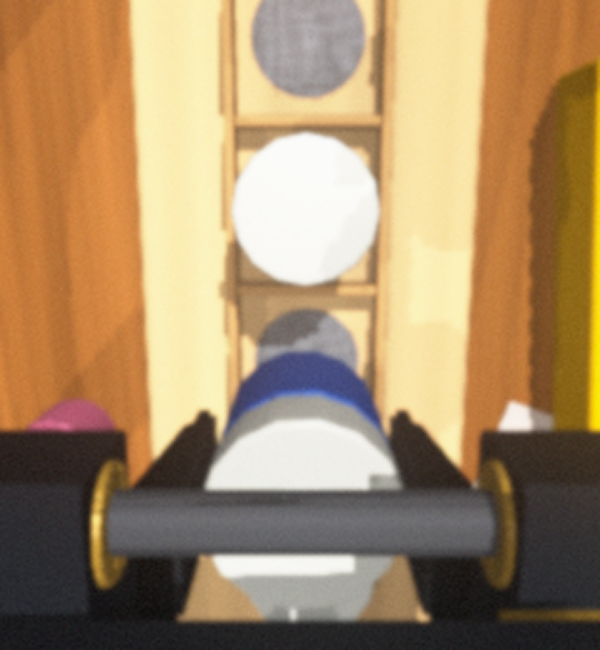

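View pics/c14.png

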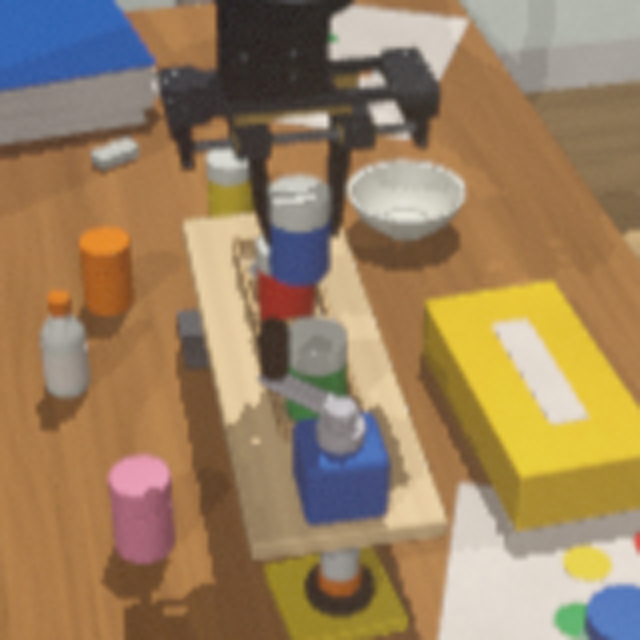

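Request:
drive_tool:
  increments:
    - [[0.01,0.02,0.7],[0,0,0]]
    - [[0.01,0,0.7],[0,0,0]]
    - [[0,0,0.5],[0,0,0]]
    - [[0,0,0.3],[0,0,0]]
    - [[0,0,0.2],[0,0,0]]

```text
t: 17.32
eef_pos: [589.0, -55.8, 137.1]
tcp_rot: [3.141, -0.0, 1.539]
ft_force: [0.1, -0.9, -0.8]
opening: 0.461
```

Request:
drive_tool:
  increments:
    - [[0,0,0.07],[0,0,0]]
    - [[0,0,0],[0,0,0]]

```text
t: 17.48
eef_pos: [589.0, -55.8, 135.5]
tcp_rot: [3.141, 0.0, 1.539]
ft_force: [-0.7, -0.3, -0.3]
opening: 0.456
```

Request:
drive_tool:
  increments:
    - [[0,0,0.13],[0,0,0]]
    - [[0,0,0],[0,0,0]]

```text
t: 17.65
eef_pos: [588.9, -55.8, 131.4]
tcp_rot: [3.141, 0.0, 1.539]
ft_force: [-1.0, 0.0, -0.3]
opening: 0.457
```

Request:
drive_tool:
  increments:
    - [[0,0,0.04],[0,0,0]]
    - [[0,0,0],[0,0,0]]

```text
t: 17.82
eef_pos: [588.9, -55.7, 130.2]
tcp_rot: [3.141, -0.0, 1.539]
ft_force: [-0.1, 0.3, -1.9]
opening: 0.461
```

Request:
drive_tool:
  increments:
    - [[0,0,0],[0,0,0]]
    - [[0,0,0],[0,0,0]]
    - [[0,0,0],[0,0,0]]
    - [[0,0,0],[0,0,0]]
    - [[0,0,0],[0,0,0]]
  jaw: 0.6

```text
t: 18.23
eef_pos: [588.8, -55.7, 130.1]
tcp_rot: [3.141, -0.0, 1.539]
ft_force: [0.3, 0.2, 0.3]
opening: 0.753
```

Request:
drive_tool:
  increments:
    - [[0,0,-0.3],[0,0,0]]
    - [[0,0,-0.7],[0,0,0]]
    - [[0,0,-1],[0,0,0]]
    - [[0,0,-1],[0,0,0]]
    - [[0,0,-1],[0,0,0]]

```text
t: 18.65
eef_pos: [588.5, -55.7, 252.1]
tcp_rot: [3.141, -0.0, 1.539]
ft_force: [0.1, -0.3, -1.1]
opening: 0.799
```

```bash
python3 - <<'E'
from h import *
np.set_printoptions(precision=2,suppress=True)
s=env.state();print(s["t"],s["eef_pos"],s["tcp_rot"],s["opening"])
d=shot("side")
cv2.imwrite('pics/c15.png',cv2.resize(d["pixels"][130:290,240:400],None,fx=4,fy=4,interpolation=cv2.INTER_CUBIC))
plan([(596.5,240,245,1.537)])
E
```

```text
18.65 [588.53 -55.7  252.1 ] [ 3.14 -0.    1.54] 0.7990743799617311
[[[0.99,-0.01,0.04],[0.01,0.0,0.0]],[[0.99,-0.01,0.04],[0.01,0.0,0.0]],[[0.99,-0.01,0.04],[0.01,0.0,0.0]],[[0.99,-0.01,0.04],[0.01,0.0,0.0]],[[0.98,-0.01,0.04],[0.01,0.0,0.0]]]
[[[0.99,-0.01,0.05],[0.01,0.0,0.0]],[[0.98,-0.01,0.04],[0.01,0.0,0.01]],[[0.99,-0.02,0.05],[0.01,0.01,0.0]],[[0.98,-0.01,0.04],[0.01,0.0,0.01]],[[0.99,-0.02,0.05],[0.01,0.01,0.0]]]
10 end [596.4 240.  244.9] [ 3.14 -0.    1.54]
```

View pics/c15.png

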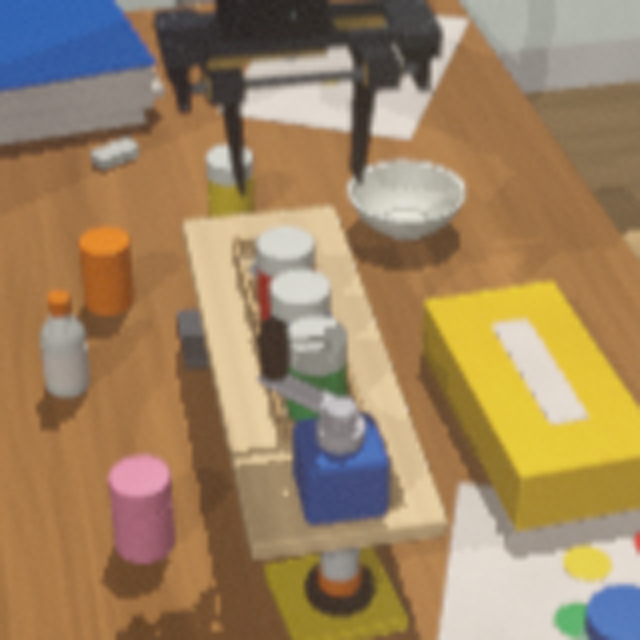

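Request:
drive_tool:
  increments:
    - [[0.99,-0.01,0.05],[0,0,0]]
    - [[0.99,-0.01,0.05],[0,0,0]]
    - [[0.99,-0.01,0.05],[0,0,0]]
    - [[0.99,-0.01,0.05],[0,0,0]]
    - [[0.99,-0.01,0.05],[0,0,0]]

```text
t: 19.12
eef_pos: [591.8, 94.1, 243.1]
tcp_rot: [3.141, -0.0, 1.539]
ft_force: [1.3, 0.4, -0.3]
opening: 0.804
```

Request:
drive_tool:
  increments:
    - [[0.99,-0.01,0.05],[0,0,0]]
    - [[0.99,-0.01,0.05],[0,0,0]]
    - [[0.99,-0.01,0.05],[0,0,0]]
    - [[0.99,-0.01,0.05],[0,0,0]]
    - [[0.99,-0.01,0.05],[0,0,0]]

```text
t: 19.53
eef_pos: [595.1, 242.7, 235.6]
tcp_rot: [3.141, -0.0, 1.539]
ft_force: [0.6, -0.0, 0.3]
opening: 0.801
```

Request:
drive_tool:
  increments:
    - [[0,0,0],[0,0,0]]
    - [[0,0,0],[0,0,0]]

```text
t: 19.7
eef_pos: [594.9, 242.5, 235.1]
tcp_rot: [-3.142, 0.0, 1.541]
ft_force: [-0.0, -0.7, -0.9]
opening: 0.802
```

```bash
python3 - <<'E'
from h import *
np.set_printoptions(precision=2,suppress=True)
s=env.state();print(s["t"],s["eef_pos"],s["tcp_rot"],s["opening"])
w=shot("wrist","w16.png")
for n in ["pot_yellow","bowl"]: print(n,[(np.round(x["point"],1).tolist(),round(x["score"],2)) for x in env.tip_of(n,w)[:4]])
print(proj(w,[[596.5,312,65]]))
E
```

```text
19.7 [594.89 242.5  235.14] [-3.14  0.    1.54] 0.8020290159742187
pot_yellow [([595.2, 316.7, -1.3], 0.86)]
bowl [([752.3, 258.0, 3.8], 0.89)]
[[320.72 132.68]]
```

View pics/w16.png

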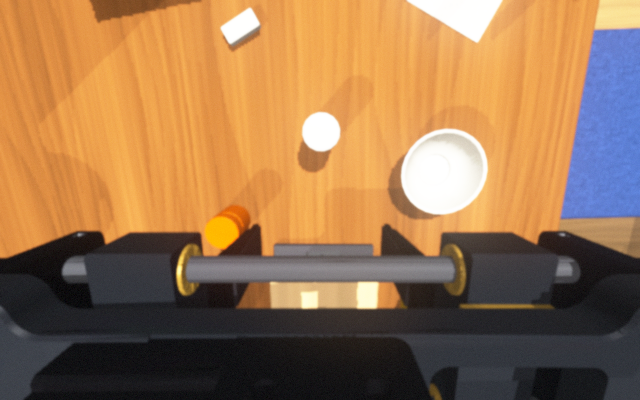

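Request:
drive_tool:
  increments:
    - [[0.78,-0.01,0.6],[0,0,0]]
    - [[0.78,0,0.8],[0,0,0]]
    - [[0.78,0,0.9],[0,0,0]]
    - [[0,0,0.9],[0,0,0]]
    - [[0,0,0.9],[0,0,0]]

```text
t: 20.27
eef_pos: [597.3, 311.4, 111.1]
tcp_rot: [3.141, -0.0, 1.539]
ft_force: [0.1, 0.1, -0.9]
opening: 0.799
```

Request:
drive_tool:
  increments:
    - [[0,0,0.9],[0,0,0]]
    - [[0,0,0.9],[0,0,0]]
    - [[0,0,0.6],[0,0,0]]
    - [[0,0,0.35],[0,0,0]]
    - [[0,0,0],[0,0,0]]

```text
t: 20.68
eef_pos: [596.7, 310.1, 27.7]
tcp_rot: [-3.139, 0.001, 1.538]
ft_force: [-0.1, -0.0, -0.5]
opening: 0.802
```

Request:
drive_tool:
  increments:
    - [[0,0,0],[0,0,0]]
    - [[0,0,0],[0,0,0]]
    - [[0,0,0],[0,0,0]]
    - [[0,0,0],[0,0,0]]
    - [[0,0,0],[0,0,0]]
  jaw: -1

```text
t: 21.1
eef_pos: [597.5, 311.5, 30.5]
tcp_rot: [3.14, -0.001, 1.539]
ft_force: [-0.4, 0.7, 1.0]
opening: 0.506
```

Request:
drive_tool:
  increments:
    - [[0,0,0],[0,0,0]]
    - [[0,0,0],[0,0,0]]
    - [[0,0,0],[0,0,0]]

```text
t: 21.35
eef_pos: [597.4, 311.5, 30.2]
tcp_rot: [3.141, -0.0, 1.539]
ft_force: [-1.0, -0.5, 5.7]
opening: 0.458
```

```bash
python3 - <<'E'
from h import *
s=env.state();print(s["t"],s["eef_pos"],s["opening"]*95)
z=s["eef_pos"]
plan([(z[0],z[1],190,1.537),(z[0],z[1]-30,235,1.537),(592,63.7,235,1.537)])
E
```

```text
21.35 [597.38787012 311.51432974  30.22467273] 43.545821861831726
[[[0.0,0.0,-0.89],[0.0,-0.0,0.0]],[[0.0,0.0,-0.89],[0.0,-0.0,0.0]],[[0.0,0.0,-0.89],[0.0,-0.0,0.01]],[[0.0,0.0,-0.89],[0.0,-0.0,0.0]],[[0.0,0.0,-0.88],[0.0,-0.0,0.01]]]
[[[0.0,0.0,-0.89],[0.01,-0.0,0.0]],[[-0.5,0.02,-0.75],[-0.0,-0.0,0.0]],[[-0.5,0.02,-0.75],[-0.0,-0.0,0.0]],[[-0.91,0.01,0.0],[-0.0,-0.0,0.0]],[[-0.91,0.01,0.0],[-0.0,-0.0,0.0]]]
[[[-0.91,0.01,0.0],[-0.0,-0.0,0.0]],[[-0.91,0.01,0.0],[-0.0,-0.0,0.0]],[[-0.9,0.01,0.0],[-0.0,-0.0,0.0]],[[-0.91,0.0,0.0],[-0.0,-0.0,0.0]],[[-0.9,0.01,0.0],[-0.0,-0.0,0.0]]]
[[[-0.91,0.0,0.0],[-0.0,-0.0,0.0]]]
16 end [592.   63.7 235. ] [-3.142 -0.     1.537]
```

Request:
drive_tool:
  increments:
    - [[0,0,-0.89],[0,0,0]]
    - [[0,0,-0.89],[0,0,0]]
    - [[0,0,-0.89],[0,0,0]]
    - [[0,0,-0.89],[0,0,0]]
    - [[0,0,-0.89],[0,0,0]]

```text
t: 21.77
eef_pos: [596.9, 311.3, 164.1]
tcp_rot: [-3.141, 0.0, 1.539]
ft_force: [-0.6, -0.4, -0.4]
opening: 0.456
```

Request:
drive_tool:
  increments:
    - [[0,0,-0.89],[0,0,0]]
    - [[-0.5,0.02,-0.75],[0,0,0]]
    - [[-0.5,0.02,-0.75],[0,0,0]]
    - [[-0.91,0.01,0],[0,0,0]]
    - [[-0.91,0.01,0],[0,0,0]]

```text
t: 22.18
eef_pos: [596.3, 226.4, 236.0]
tcp_rot: [3.139, -0.001, 1.54]
ft_force: [0.4, -0.8, -2.3]
opening: 0.457
```

Request:
drive_tool:
  increments:
    - [[-0.91,0.01,0],[0,0,0]]
    - [[-0.91,0.01,0],[0,0,0]]
    - [[-0.91,0.01,0],[0,0,0]]
    - [[-0.91,0.01,0],[0,0,0]]
    - [[-0.91,0.01,0],[0,0,0]]

```text
t: 22.6
eef_pos: [593.1, 89.0, 234.6]
tcp_rot: [-3.141, -0.0, 1.539]
ft_force: [-0.1, -0.5, -0.4]
opening: 0.456
```

Request:
drive_tool:
  increments:
    - [[-0.91,0,0],[0,0,0]]
    - [[0,0,0],[0,0,0]]
    - [[0,0,0],[0,0,0]]

```text
t: 22.85
eef_pos: [592.5, 61.9, 234.6]
tcp_rot: [-3.141, -0.0, 1.537]
ft_force: [-0.4, 0.1, -1.9]
opening: 0.46
```

```bash
python3 - <<'E'
from h import *
np.set_printoptions(precision=2,suppress=True)
s=env.state();print(s["t"],s["eef_pos"],s["tcp_rot"],s["opening"])
w=shot("wrist")
cv2.imwrite('pics/c17.png',cv2.resize(w["pixels"][60:320,200:440],None,fx=2.5,fy=2.5,interpolation=cv2.INTER_CUBIC))
t=shot("top")
cv2.imwrite('pics/c18.png',cv2.resize(t["pixels"][150:260,260:420],None,fx=4,fy=4,interpolation=cv2.INTER_CUBIC))
plan([(592,63.2,150,1.537)])
E
```

```text
22.85 [592.48  61.9  234.63] [-3.14 -0.    1.54] 0.4604391502989485
[[[-0.0,-0.01,0.94],[-0.0,-0.0,0.01]],[[-0.01,-0.0,0.94],[-0.0,-0.0,0.01]],[[-0.0,-0.01,0.94],[-0.0,-0.0,0.0]]]
3 end [591.9  63.2 150. ] [-3.14 -0.    1.54]
```

View pics/c17.png

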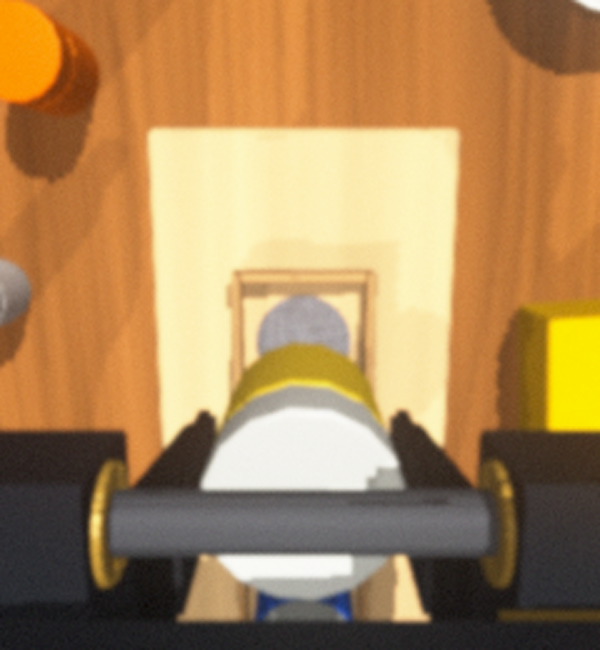

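View pics/c18.png

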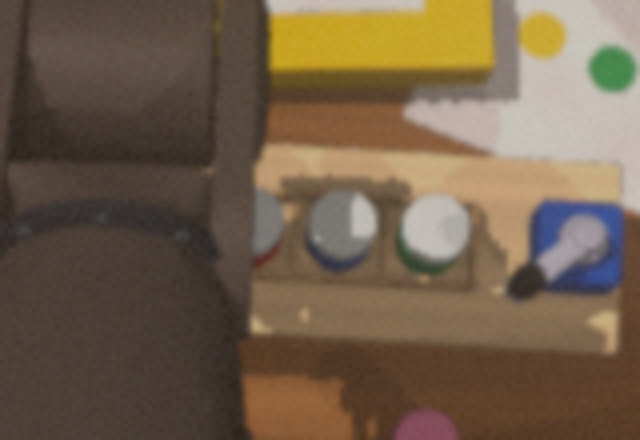

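Request:
drive_tool:
  increments:
    - [[0.04,-0.02,0.7],[0,0,0]]
    - [[0,0,0.9],[0,0,0]]
    - [[0,0,0.8],[0,0,0]]
    - [[0,0,0.4],[0,0,0]]
    - [[0,0,0.2],[0,0,0]]

```text
t: 23.37
eef_pos: [591.2, 65.5, 142.7]
tcp_rot: [-3.139, -0.0, 1.54]
ft_force: [1.0, -0.6, -1.3]
opening: 0.458
```

Request:
drive_tool:
  increments:
    - [[0,0,0.15],[0,0,0]]
    - [[0,0,0.15],[0,0,0]]
    - [[0,0,0],[0,0,0]]

```text
t: 23.62
eef_pos: [592.1, 64.6, 135.6]
tcp_rot: [3.141, -0.0, 1.539]
ft_force: [-0.1, 0.2, -1.6]
opening: 0.459
```

Request:
drive_tool:
  increments:
    - [[0,0,0.14],[0,0,0]]
    - [[0,0,0],[0,0,0]]

```text
t: 23.78
eef_pos: [592.1, 64.3, 131.6]
tcp_rot: [3.141, -0.0, 1.539]
ft_force: [0.5, -0.1, -1.0]
opening: 0.458
```

Request:
drive_tool:
  increments:
    - [[0,0,0.03],[0,0,0]]
    - [[0,0,0],[0,0,0]]

```text
t: 23.95
eef_pos: [592.1, 64.2, 130.8]
tcp_rot: [3.141, -0.0, 1.539]
ft_force: [0.6, -0.0, -0.5]
opening: 0.46
```

Request:
drive_tool:
  increments:
    - [[0,0,0],[0,0,0]]
    - [[0,0,0],[0,0,0]]
    - [[0,0,0],[0,0,0]]
    - [[0,0,0],[0,0,0]]
    - [[0,0,0],[0,0,0]]
  jaw: 0.6

```text
t: 24.37
eef_pos: [592.1, 64.2, 130.7]
tcp_rot: [3.141, -0.0, 1.539]
ft_force: [0.4, 0.3, 0.6]
opening: 0.75
```

Request:
drive_tool:
  increments:
    - [[0,0,-0.3],[0,0,0]]
    - [[0,0,-0.7],[0,0,0]]
    - [[0,0,-1],[0,0,0]]
    - [[0,0,-1],[0,0,0]]
    - [[0,0,-1],[0,0,0]]

```text
t: 24.78
eef_pos: [591.8, 64.2, 252.7]
tcp_rot: [3.141, -0.0, 1.539]
ft_force: [0.1, 0.4, -0.5]
opening: 0.799
```

Request:
drive_tool:
  increments:
    - [[1,0,0],[0,0,0]]
    - [[1,0,0],[0,0,0]]
    - [[1,0,0],[0,0,0]]
    - [[1,0,0],[0,0,0]]
    - [[1,0,0],[0,0,0]]

```text
t: 25.2
eef_pos: [596.6, 215.5, 251.6]
tcp_rot: [3.141, -0.0, 1.539]
ft_force: [1.0, 0.0, -0.8]
opening: 0.796
```

Request:
drive_tool:
  increments:
    - [[1,0,0],[0,0,0]]
    - [[1,0,0],[0,0,0]]
    - [[1,0,0],[0,0,0]]
    - [[1,-1,0],[0,0,0]]
    - [[0,0,0],[0,0,0]]

```text
t: 25.62
eef_pos: [567.7, 339.0, 251.0]
tcp_rot: [-3.14, -0.001, 1.543]
ft_force: [0.3, 0.1, -0.3]
opening: 0.797
```

```bash
python3 - <<'E'
from h import *
np.set_printoptions(precision=1,suppress=True)
s=env.state();print(s["t"],s["eef_pos"],s["ft_force"])
d=shot("side");t=shot("top")
a=cv2.resize(d["pixels"][150:290,220:370],None,fx=4,fy=4,interpolation=cv2.INTER_CUBIC)
cv2.imwrite('pics/c20.png',a)
cv2.imwrite('pics/c21.png',cv2.resize(t["pixels"][170:250,260:420],None,fx=5,fy=5,interpolation=cv2.INTER_CUBIC))
for n in ["pot_yellow","pot_blue","pot_red","pot_green","knob_grip"]: print(n,[(np.round(x["point"],1).tolist(),round(x["score"],2)) for x in env.tip_of(n,t)[:5]])
E
```

```text
25.6167 [567.7 339.  251. ] [ 0.3  0.1 -0.3]
pot_yellow [([590.4, 65.4, 100.0], 0.57), ([588.8, -119.1, 100.3], 0.57)]
pot_blue [([588.4, -55.3, 96.0], 0.79), ([588.3, -117.9, 101.2], 0.55), ([467.5, 189.2, -0.2], 0.52), ([597.9, 63.2, 99.2], 0.48)]
pot_red [([587.1, 4.0, 99.6], 0.83)]
pot_green [([585.6, -116.9, 98.3], 0.64), ([459.8, -118.7, -0.9], 0.57)]
knob_grip []
```

View pics/c20.png

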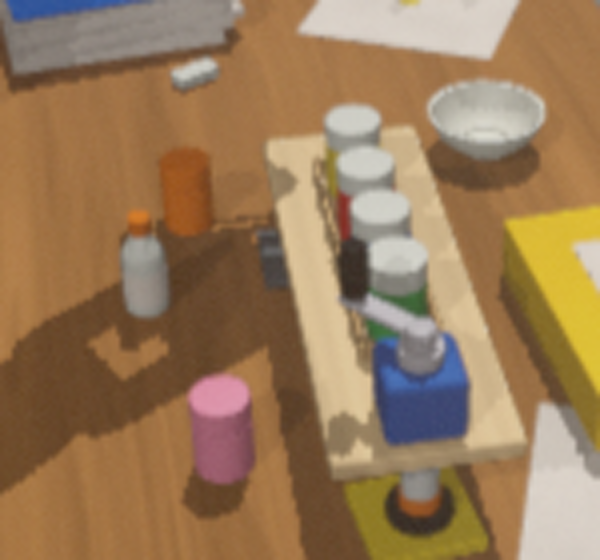

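View pics/c21.png

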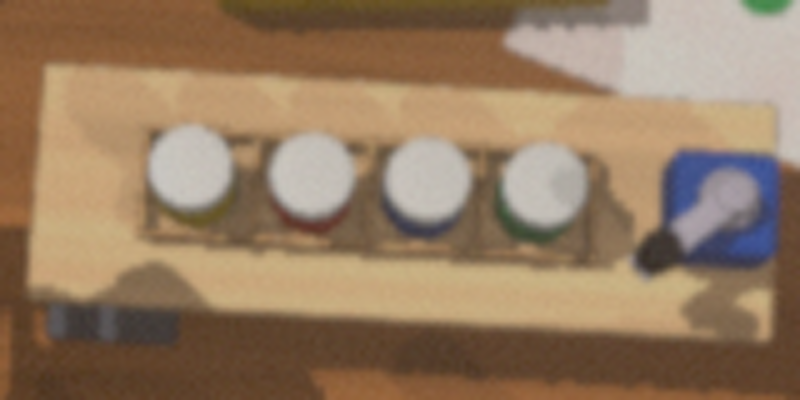

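```bash
python3 - <<'E'
from h import *
t=shot("top")
for uv in [(658,251),(652,240)]:
    p=onplane(t,(260+(uv[0]-2)/5,170+(uv[1]-2)/5),216); print(p,np.degrees(np.arctan2(p[1]+211.1,p[0]-582.6)))
print(env.job_done())
E
```

```text
[ 544.26606738 -166.89731154  216.        ] 130.93283613949058
[ 549.63494433 -163.99200888  216.        ] 124.9834171887625
the job is handed in; nothing more can be done
None
```

I steadied the shelf first, then put both spare pots in the empty pockets and handed the job in at about 26 s of the 72 s limit. The hand-in gives no verdict.

- **Crank:** I gripped the knob and wound it about 1.05 turns clockwise. The push needed was about 3.7 N running free. From about 178° it rose steadily to about 9.3 N, roughly 70° past contact, where I let go. The crank sprang back as expected and now stands at about 131° in the top picture, some 45–50° past contact. That is only just above the 45° where the task's firm range begins.
- **Pots:** The blue pot stands in pocket1 and the yellow pot in pocket3.
    - **Position:** In the last top and side pictures all four pots look upright inside their pocket walls. The detector puts them within about 2 mm of the pocket centres.
    - **Left alone:** I kept the gripper clear of the orange and pink look-alikes and the other things on the table.

**Checks that disagreed:** The detector also labelled the orange and pink look-alikes and some neighbouring pots as the targets, so I chose by colour in the crops. Early knob positions from the top and wrist cameras differed by about 5 mm. I used a circle fitted to the gripper's path for the crank axis, and it fitted to about 0.1 mm. The last picture gave no detection of the knob, so the final crank angle comes from my own pixel reading. The same reading was off by about 3° at the start.

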